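Charge the milling pot with grinding balls, using the scoop kept behind the canister

TASK

Charge the mill: lift the steel canister off its yellow mat and stand it upright out of the way, draw the scoop out from under the blue hood, and with the scoop (never the fingers) move every white ball from the pan into the milling pot. Then slide the empty scoop back under the hood the way it was parked, stand the canister back in the middle of its mat, and close the pot with its lid, properly seated. Leave everything else on the bench where it is.

Things in the scene. Friction and masses are not known exactly. Their poses are not given: they have to be found in the camera images.
- pan: Fixed open pan, blue sides, steel floor, 296 x 108 x 50 mm, holding the balls; origin under it, z up, +x away from robot. Inside: floor 6 mm above the bench, x -140 to +100 mm; 100 mm wide (y +-50); walls 4 mm, top at z 50 (far end wall 85). At the far end (x 100) the floor becomes a ramp rising 45 deg to the top at x 145: push a scoop at it and the balls climb onto the scoop. Balls start at x above +5 mm.
- ramp_foot (a point): the point on the pan's floor, midway across, where the ramp begins (pan x = 100 mm, z = 6 mm).
- pot: Fixed round steel milling pot on a grey square foot plate 165 x 165 x 12 mm; origin at the centre of the plate's underside, z up. Pot outside 134 mm, inside 124 mm wide, inner floor at z = 18 mm, rim at z = 92 mm.
- pot_mouth (a point): centre of the pot's open mouth, at rim height.
- lid: The pot's loose lid, 0.3 kg, starts lying right way up: black plug below (112 mm wide, 8 mm deep, goes inside the pot's mouth), steel disc 144 mm wide, 6 mm thick, above it a black knob 30 mm wide from z = 14 to 46 mm. Origin at the centre of the plug's underside, z up; when seated it lies 8 mm below the rim.
- stand: Fixed blue hood that covers the scoop's bowl, open to -x (robot side); origin on the bench. Cheeks inside at y = +-57 mm (outside +-65), deck from z 62 to 70 mm, x = -35 to +70 mm, back wall inside at x = 70 mm. Parked scoop: its origin at the stand's origin, its axes the stand's, lip under the hood, handle out in front. It can only be drawn out towards -x (about 100 mm) before lifting.
- mat_centre (a point): centre of the flat yellow mat (94 mm wide) on the bench, 135 mm in front (-x) of the stand's origin: the canister's place.
- scoop: Loose aluminium scoop, 0.18 kg. Origin under the floor of its bowl; +x to the lip, z up. Floor x -52 to +50 mm (lip), 2.5 mm thick, 92 mm wide outside, 87 inside; sides 33 mm high (18 mm from x 10 to 45, none beyond). Upright orange handle behind the bowl, centred at x = -61 mm, 20 mm thick along x, 26 mm along y, z = 60 to 128 mm: grip it from above, fingers closing along x for a firm hold; lowest part ends at x = -70.
- canister: Loose steel canister, 0.5 kg, 80 mm wide, 95 mm tall, on top a black knob 28 mm wide from z = 95 to 125 mm to lift it by. Origin at the centre of its underside, z up. It stands on the mat in front of the scoop, 24 mm from its handle: take the knob with fingers closing along the stand's y.
- ball0: a smooth white ceramic grinding ball, 28 mm wide, 44 g, origin at its centre; 4 to 8 of the balls are present (absent: None). It rolls on slopes over about 8 degrees.
- ball1: a smooth white ceramic grinding ball, 28 mm wide, 44 g, origin at its centre; 4 to 8 of the balls are present (absent: None). It rolls on slopes over about 8 degrees.
- ball2: a smooth white ceramic grinding ball, 28 mm wide, 44 g, origin at its centre; 4 to 8 of the balls are present (absent: None). It rolls on slopes over about 8 degrees.
- ball3: a smooth white ceramic grinding ball, 28 mm wide, 44 g, origin at its centre; 4 to 8 of the balls are present (absent: None). It rolls on slopes over about 8 degrees.
- ball4: a smooth white ceramic grinding ball, 28 mm wide, 44 g, origin at its centre; 4 to 8 of the balls are present (absent: None). It rolls on slopes over about 8 degrees.
- ball5: a smooth white ceramic grinding ball, 28 mm wide, 44 g, origin at its centre; 4 to 8 of the balls are present (absent: None). It rolls on slopes over about 8 degrees.
- ball6: a smooth white ceramic grinding ball, 28 mm wide, 44 g, origin at its centre; 4 to 8 of the balls are present (absent: None). It rolls on slopes over about 8 degrees.
- ball7: a smooth white ceramic grinding ball, 28 mm wide, 44 g, origin at its centre; 4 to 8 of the balls are present (absent: None). It rolls on slopes over about 8 degrees.
- beaker: an empty clear glass beaker, 72 mm wide, 95 mm tall; origin at the centre of its underside. A bystander: leave it alone.
- weight: a solid steel test cylinder standing upright, 80 mm wide, 70 mm tall; origin at the centre of its underside. A bystander: leave it alone.
- bottle: a white plastic bottle with a blue cap, 60 mm wide, 150 mm tall; origin at the centre of its underside. A bystander: leave it alone.
- wrench: a steel wrench lying flat near the robot, about 160 mm long; origin near its middle. A bystander: leave it alone.
- brush: a flat brush with a wooden handle lying near the robot, about 200 mm long; origin near its middle. A bystander: leave it alone.
Things that resemble listed ones, but are neither listed nor needed, are in the scene too. Leave any pink or purple look-alike of the canister alone.

How it is judged:
On the way, in this order (a step that is already met when the one before it is completed fails the run):
1. the canister stands upright aside, over 80 mm from the centre of its mat, with the scoop still parked (horizontal distance between canister and mat_centre above 0.08 m and height (world z) of canister below 0.008 m and angle between canister's own z axis and vertical below 0.06 rad and x of scoop in the frame of stand between -0.025 and 0.025 m and z of scoop in the frame of stand below 0.008 m and angle between scoop's own z axis and vertical below 0.08 rad and horizontal distance between scoop and stand below 0.032 m), for 0.2 s.
2. the scoop is out from under the hood (horizontal distance between scoop and stand above 0.09 m), for 0.1 s.
3. every ball lies in the pot (horizontal distance between each of ball0, ball1, ball2, ball3, ball4, ball5, ball6, ball7 and pot below 0.06 m and z of each of ball0, ball1, ball2, ball3, ball4, ball5, ball6, ball7 in the frame of pot below 0.085 m), for 0.3 s.
4. the scoop is parked under the hood again (x of scoop in the frame of stand between -0.025 and 0.025 m and z of scoop in the frame of stand below 0.008 m and angle between scoop's own z axis and vertical below 0.08 rad and horizontal distance between scoop and stand below 0.032 m), for 0.2 s.
At the end, for the whole second after the job is handed in: every ball is in the pot; the scoop stands flat under the hood, lip inwards, its origin within 25 mm of the stand's; the canister stands upright within 20 mm of the centre of its mat; the lid is seated level in the pot's mouth within 12 mm of its centre (all of step 3 and all of step 4 and angle between the x axis of scoop and the x axis of stand, either way round below 0.2 rad and x of mat_centre in the frame of scoop below 0 m and horizontal distance between canister and mat_centre below 0.02 m and angle between canister's own z axis and vertical below 0.06 rad and height (world z) of canister below 0.008 m and linear speed of each of canister, lid below 0.02 m/s and horizontal distance between lid and pot below 0.012 m and z of lid in the frame of pot between 0.078 and 0.088 m and angle between lid's own z axis and vertical below 0.05 rad); the robot touches nothing.
It fails at once if a finger touches a ball: the balls are moved with the scoop only (contact force between the fingers and ball0 above 0.5 N or contact force between the fingers and ball1 above 0.5 N or contact force between the fingers and ball2 above 0.5 N or contact force between the fingers and ball3 above 0.5 N or contact force between the fingers and ball4 above 0.5 N or contact force between the fingers and ball5 above 0.5 N or contact force between the fingers and ball6 above 0.5 N or contact force between the fingers and ball7 above 0.5 N).
It fails at once if the canister is tipped over (angle between canister's own z axis and vertical above 0.6 rad).
It fails at once if a bystander is pushed out of its place (over 40 mm) (distance of any of beaker, weight, bottle, wrench, brush from where it was at the start of the episode above 0.04 m).
Of ball0, ball1, ball2, ball3, ball4, ball5, ball6, ball7 only 4 to 8 are there at a start; the rules pass over those that are not, and their reading is None.
At some moment in a run one of canister, lid may be knocked a few centimetres aside while the robot is not near it.
It also fails if it takes over 210 s, if anything falls off the work surface, if the arm or the gripper's body presses on something with over 40 N, if the wrist force passes 120 N, or if a joint passes its speed limit or range.

ROBOT

A 6-joint arm with a two-finger parallel gripper is mounted at the origin on the work surface. World frame = base frame: x ahead of the robot, y to its left, z up, the work surface at z = 0. Lengths are in m, angles in rad, forces in N, time in s.
With the tool pointing down it reaches from about 0.325 to 0.925 m from the base axis. Payload 3.1 kg.
Tool frame: the origin (TCP) lies at the very end of the fingers, on their centre line; the grasp point (between the pads) lies behind it (env.pinch_z is the z of the grasp point in the tool frame, in m); z points along the fingers, y is the direction in which the jaws open and shut (so a half turn about z gives the same grasp; the last joint's range is limited). The gripper opens to 85 mm and grips with 20 to 120 N. Pads are 22 mm wide; open, the fingers measure 114 mm over their backs; the gripper's body (76 mm by 85 mm) begins 54 mm behind the grasp point. The pads swing forward as they close: fully open they stand 13 mm farther back than shut.
Start: joints at [-1.416, 0.217, 1.613, -0, 1.311, -0.112], TCP at [0.165, -0.603, 0.231] pointing down, gripper open.
Joint ranges: [-2.75, 2.75], [-0.78, 2.1], [0.31, 2.55], [-1.13, 4.27], [0.13, 2.63], [-2.58, 2.58]. Speed limits (rad/s): [2.79, 2.79, 3.14, 3.14, 3.14, 3.14].

INTERFACE

Orientations are given as a rotation vector (axis times angle).
In Python, from plant import env gives the robot as it stands.
- The arm moves only by the tool play_rows, never from a script. Its argument "plan" is a list of rows, each an object with "hand": the finger opening in mm, from 0 to 85.4; "slide": the shift along the tool's x, y, z in mm, a list of three; "delta_rot": the turn, a rotation vector about the tool's x, y, z in units of 6 degrees (1.0 is 6 degrees), a list of three. A call has 1 to 20 rows; each row shifts and turns the commanded pose from where the row before left it, along the tool's axes as they then stand; what a row does not reach is not made up. A row lasts 1/12 s, in which the tool goes at most 41.7 mm and 7.16 degrees, less where a joint would pass 70% of its speed; a pose out of reach is approached as far as the arm can. A call is refused whole if a number of a shift passes 41.7 or a number of a turn 1, either way. A call with a gripper value outside its range is refused whole. The fingers move at their own pace and stop on an object; the grip force is fixed at half the most. Time passes only in rows, so rows that do not move let the fingers close. It gives the time, the measured TCP pose, the force and the opening at its end, in the units of the state.
- env.sense(): the state, without advancing time (a new reading comes with each control period).
- env.read_camera(name): name is "scene" or "side" or "wrist"; returns (picture, depth): 384x512x3 uint8, red, green, blue; 384x512 float32, m along the optical axis (not along the pixel's ray), 0 where there is no reading.
- env.camera_model(name): a dict with "fx", "fy", "cx", "cy" (pixels), "dist" ([k1, k2, p1, p2, k3] as OpenCV has them; the pictures are not rectified), "R" (3x3) and "t" (3): a world point X has camera coordinates R X + t. Camera axes: x right, y down, z forward; pixel columns grow to the right and rows downward; lengths in m; the calibration is good to about 2 mm. A picture is of the moment at which its call begins: read the wrist's pose just before it. camera_model takes no time and is no camera call; for the wrist camera it gives the pose at the moment of the call.
- env.sign_off(): hands the job in, once; it reports no verdict.
Trained networks look in the newest picture that a camera, given by its name, has taken for a name from the list of things; names that differ only in an ending like _2 or _b are one class to them, and where a whole thing is asked for, a point or a joint stands for the part that bears it (a point fixed in the world has none). Each returns a list of dicts, best first, with "conf" (0 to 1); they miss things now and then, are a little off and sometimes report something else, mostly with a low value. They report only what shows in the picture. A call takes as long as a camera call. They do not tell look-alikes from the thing itself.
- env.spot_in(camera, name): "rect" ([left, top, right, bottom] in pixels, round what is visible of it).
The state is a dict: "time_s": time; "joints": joint angles; "joint_vel": joint speeds; "joint_efforts": joint torques, N m; "eef_pos": TCP position; "ee_rot": TCP orientation; "ft_force": force on the tool from outside, world axes, zero at the start; "ft_torque": the same for the moment, N m; "width": finger opening in m.
Only numpy, scipy, OpenCV 4.12 (cv2) and the standard library are available. Lean on these libraries where they do the work, as an engineer would, in place of code of your own. Each camera call takes 0.05 s, during which the arm holds its last target.

## Working session

There is one attempt and no reset: what is moved stays moved. The work goes in short steps, Python scripts to look and compute and a tool call to move; the robot and the scene stay as the last step left them, time stands still between calls to the robot, and variables do not carry over. Pictures are saved under pics/ and viewed, and the job is handed in when it is done.

Besides the shell and the picture viewer there is one more tool, called after ">>>" as a command line: name --argument value ..., lists and objects as JSON in quotes. play_rows: Moves the arm, as the interface text tells. Its arguments: {"type":"object","properties":{"plan":{"type":"array"}},"required":["plan"]}

```bash
ls; mkdir -p pics
python3 - <<'E'
from plant import env
import cv2
print(env.sense(), env.pinch_z)
for n in ["scene","side","wrist"]:
    p,d=env.read_camera(n); cv2.imwrite(f"pics/{n}0.png",p[:,:,::-1])
    m=env.camera_model(n); print(n,m)
E
```

```text
pics
{'time_s': 0.0, 'joints': array([-1.41621801e+00,  2.17766860e-01,  1.61492918e+00,  3.01872243e-05,
        1.31130916e+00, -1.12174297e-01]), 'joint_vel': array([-0.00098193, -0.00123726,  0.00140982, -0.00129843,  0.00114525,
        0.00035901]), 'joint_efforts': array([ 7.90664981e-04, -3.96842158e+01, -3.03851974e+01,  6.12474423e-05,
        9.76231880e-03,  1.12634262e-05]), 'eef_pos': array([ 0.16466919, -0.60207064,  0.22996299]), 'ee_rot': array([-3.11130121e+00, -4.17439873e-01,  3.45095019e-05]), 'ft_force': array([-0.54361713,  0.74651023, -0.09733147]), 'ft_torque': array([ 0.02152595, -0.07115499, -0.06212325]), 'width': 0.08531177880474619} -0.0187
scene {'fx': 411.3112482315376, 'fy': 411.3112482315376, 'cx': 251.00300677225457, 'cy': 192.05207291400538, 'dist': array([-0.01258375,  0.        ,  0.        ,  0.        ,  0.        ]), 'R': array([[-0.61987772,  0.78463542, -0.00994357],
       [ 0.43045931,  0.32942188, -0.84034874],
       [-0.65609176, -0.52519376, -0.54195491]]), 't': array([ 0.30201149, -0.1533521 ,  1.46775236])}
side {'fx': 450.4826328513402, 'fy': 450.4826328513402, 'cx': 259.2207660210343, 'cy': 193.22389035142814, 'dist': array([-0.05955749,  0.        ,  0.        ,  0.        ,  0.        ]), 'R': array([[ 0.99662406, -0.08164048, -0.00867889],
       [-0.05548231, -0.59181124, -0.80416489],
       [ 0.06051615,  0.8019316 , -0.59434292]]), 't': array([-0.53358586,  0.12626062,  1.48044557])}
wrist {'fx': 337.62432123310447, 'fy': 337.62432123310447, 'cx': 255.45536527404008, 'cy': 189.96278491222145, 'dist': array([0.00550914, 0.        , 0.        , 0.        , 0.        ]), 'R': array([[ 0.26319263, -0.9647424 , -0.00131732],
       [-0.91081135, -0.24892931,  0.32932792],
       [-0.31804453, -0.08547685, -0.94421469]]), 't': array([-0.62432109, -0.04267094,  0.38062271])}
```

View pics/scene0.png

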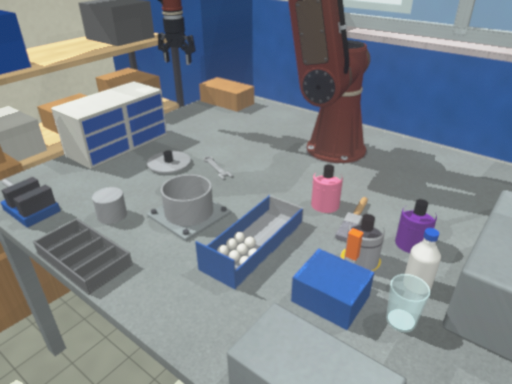

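View pics/side0.png

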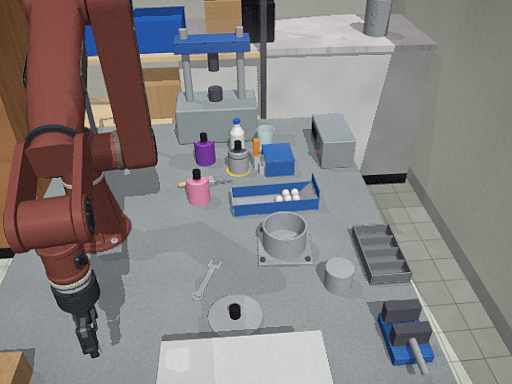

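View pics/wrist0.png

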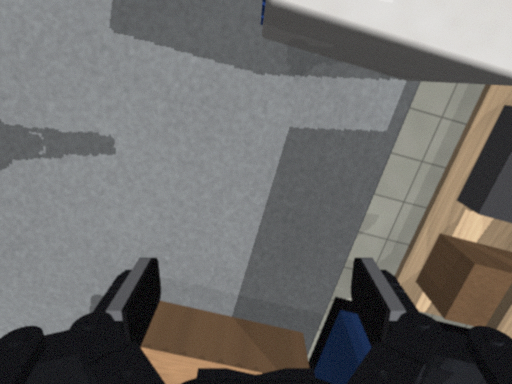

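The grey canister on the yellow mat stands at about side (238,158) and scene (367,243). The pink one at side (198,188) and the purple one at side (204,152) are the look-alikes. Next I'll build a top-down map.

```bash
cat > h.py <<'E'
from plant import env
import numpy as np, cv2
from scipy.spatial.transform import Rotation as Rn
def K(m): return np.array([[m['fx'],0,m['cx']],[0,m['fy'],m['cy']],[0,0,1]])
def cloud(n, save=None):
    m=env.camera_model(n); p,d=env.read_camera(n)
    if save: cv2.imwrite(save,p[:,:,::-1])
    v,u=np.mgrid[0:384,0:512]
    uv=np.stack([u,v],-1).reshape(-1,1,2).astype(np.float64)
    xy=cv2.undistortPoints(uv,K(m),m['dist']).reshape(-1,2)
    z=d.reshape(-1); c=np.c_[xy*z[:,None],z]
    w=(c-m['t'])@m['R']
    w[z<=0]=np.nan
    return p,d,w.reshape(384,512,3)
def proj(n,X):
    m=env.camera_model(n)
    r,_=cv2.Rodrigues(m['R'])
    return cv2.projectPoints(np.atleast_2d(np.float64(X)),r,m['t'],K(m),m['dist'])[0].reshape(-1,2)
def ortho(ws,ps,x0,x1,y0,y1,res=0.002,zmax=0.3):
    # image: rows = x decreasing (far on top), cols = y decreasing (left = +y)
    H=int((x1-x0)/res);W=int((y1-y0)/res)
    im=np.zeros((H,W,3),np.uint8);zb=np.full((H,W),-1.)
    w=np.concatenate([a.reshape(-1,3) for a in ws]);c=np.concatenate([a.reshape(-1,3) for a in ps])
    ok=np.isfinite(w[:,0])&(w[:,2]<zmax);w=w[ok];c=c[ok]
    o=np.argsort(w[:,2]);w=w[o];c=c[o]
    r=((x1-w[:,0])/res).astype(int);q=((y1-w[:,1])/res).astype(int)
    k=(r>=0)&(r<H)&(q>=0)&(q<W)
    im[r[k],q[k]]=c[k];zb[r[k],q[k]]=w[k,2]
    return im,zb
E
python3 - <<'E'
from h import *
ws=[];ps=[]
for n in["scene","side"]:
    p,d,w=cloud(n); ws.append(w);ps.append(p)
    np.save(f"pics/{n}_w0.npy",w);np.save(f"pics/{n}_p0.npy",p)
    for (u,v) in ([(238,158),(198,188),(204,152)] if n=="side" else [(367,243)]): print(n,u,v,w[v,u])
im,z=ortho(ws,ps,0.1,1.0,-0.6,0.6,0.003)
im=cv2.resize(im,None,fx=2,fy=2,interpolation=0)
for i in range(0,10):
    r=int((1.0-(0.1+0.1*i))/0.003*2); cv2.putText(im,f"{0.1+0.1*i:.1f}",(0,r),0,.4,(255,255,0));cv2.line(im,(0,r),(799,r),(60,60,60))
for i in range(13):
    c=int(i*0.1/0.003*2);cv2.putText(im,f"{0.6-0.1*i:.1f}",(c,10),0,.4,(255,255,0));cv2.line(im,(c,0),(c,599),(60,60,60))
cv2.imwrite("pics/ortho0.png",im[:,:,::-1]);print(im.shape)
E
```

```text
scene 367 243 [0.51257428 0.346649   0.08244826]
side 238 158 [0.47945145 0.28519625 0.07859143]
side 198 188 [0.3345309  0.10707615 0.07736708]
side 204 152 [0.35017595 0.35566869 0.06998187]
(600, 800, 3)
```

View pics/ortho0.png

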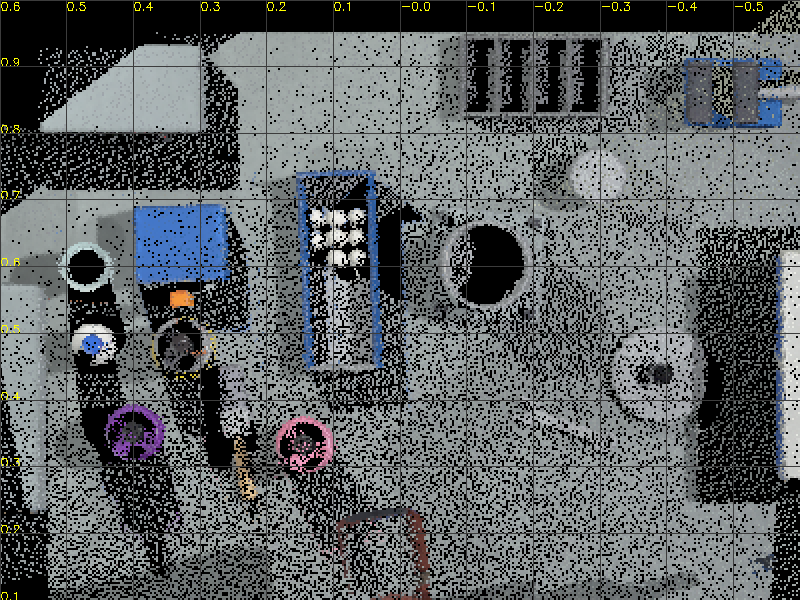

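Run:
```python
from h import *
W={};P={}
for n in["scene","side"]:
    W[n]=np.load(f"pics/{n}_w0.npy");P[n]=np.load(f"pics/{n}_p0.npy")
def sel(x0,x1,y0,y1,z0,z1,col=None,cams=("scene","side")):
    o=[]
    for n in cams:
        w=W[n].reshape(-1,3);p=P[n].reshape(-1,3).astype(int)
        k=(w[:,0]>x0)&(w[:,0]<x1)&(w[:,1]>y0)&(w[:,1]<y1)&(w[:,2]>z0)&(w[:,2]<z1)
        if col is not None:k&=col(p)
        o.append(w[k])
    return np.concatenate(o)
def circ(q):
    from scipy.optimize import least_squares
    f=lambda a:np.hypot(q[:,0]-a[0],q[:,1]-a[1])-a[2]
    r=least_squares(f,[*q[:,:2].mean(0),.04],loss='soft_l1',f_scale=.002);return r.x,len(q)
blue=lambda p:(p[:,2]>p[:,0]+40)
yel=lambda p:(p[:,0]>p[:,2]+60)&(p[:,1]>p[:,2]+40)
ora=lambda p:(p[:,0]>p[:,2]+80)&(p[:,1]<p[:,0]-60)
def rect(q):
    return cv2.minAreaRect((q[:,:2]*1000).astype(np.float32))
for c in (("scene",),("side",)):
    print(c)
    print("bench z",np.median(sel(.3,.6,-.2,-.05,-.03,.03,None,c)[:,2]))
    q=sel(.5,.8,.2,.45,.06,.08,blue,c);print("hood",rect(q),np.median(q[:,2]),len(q))
    q=sel(.5,.6,.28,.38,.115,.14,ora,c);print("handle",rect(q) if len(q)>3 else 0,np.median(q,0),len(q))
    q=sel(.4,.56,.25,.42,-.01,.01,yel,c);print("mat",circ(q))
    q=sel(.4,.56,.25,.40,.11,.135,None,c);print("can knob",q.mean(0),circ(q),len(q))
    q=sel(.4,.53,.25,.40,.087,.103,None,c);print("can top rim",circ(q))
    q=sel(.4,.78,.02,.18,.045,.055,blue,c);print("pan",rect(q),len(q))
    q=sel(.4,.78,.02,.18,.080,.09,blue,c);print("pan far",rect(q),len(q), q.mean(0))
    q=sel(.5,.72,-.22,-.02,.086,.098,None,c);print("pot rim",circ(q),np.median(q[:,2]))
    q=sel(.3,.56,-.5,-.3,.009,.02,None,c);print("lid disc",rect(q),np.median(q[:,2]))
    q=sel(.3,.56,-.5,-.3,.04,.055,None,c);print("lid knob",circ(q),q.mean(0),np.median(q[:,2]),len(q))
    q=sel(.62,.8,-.4,-.2,.06,.08,None,c);print("weight",circ(q),len(q))
```

```text
('scene',)
bench z 0.000150158091958096
hood ((633.4138793945312, 329.9365234375), (115.35816955566406, 130.87710571289062), 2.110712766647339) 0.07118227827211202 2747
handle ((552.0361328125, 331.33563232421875), (21.215002059936523, 25.71194076538086), 5.0778045654296875) [0.55797227 0.33182955 0.12677471] 133
mat (array([0.47407391, 0.32477681, 0.04463813]), 47)
can knob [0.51546166 0.33141452 0.12268376] (array([0.52085174, 0.33797603, 0.03465876]), 265) 265
can top rim (array([0.49246447, 0.34327631, 0.02155184]), 150)
pan ((595.9674072265625, 92.65390014648438), (293.238525390625, 110.06473541259766), 2.850630521774292) 542
pan far ((739.1029052734375, 99.07332611083984), (6.39962911605835, 106.23875427246094), 2.254793167114258) 119 [0.73929636 0.10140106 0.08339145]
pot rim (array([ 0.60245193, -0.12618113,  0.06417713]), 306) 0.09022414411816998
lid disc ((423.3802490234375, -386.8338317871094), (147.05120849609375, 174.21597290039062), 81.54070281982422) 0.013332616049138341
lid knob (array([ 0.43957841, -0.38722859,  0.01134759]), 43) [ 0.44050682 -0.38598671  0.04484793]
[... 583 characters left out ...]
36412, 0.32600626, 0.03801398]), 68)
pan ((595.0908813476562, 90.19200134277344), (293.4543151855469, 118.17284393310547), 1.9525355100631714) 322
pan far ((740.123291015625, 93.77497863769531), (6.149365425109863, 113.07608032226562), 2.6656315326690674) 37 [0.73928978 0.09770136 0.08372586]
pot rim (array([ 0.60205449, -0.1316795 ,  0.0641914 ]), 253) 0.09066160721736434
lid disc ((411.51043701171875, -384.7774963378906), (140.68463134765625, 200.26861572265625), 81.32168579101562) 0.014921116616329843
lid knob (array([ 0.43897921, -0.39325266,  0.01144345]), 106) [ 0.43921992 -0.39340024  0.04647711] 0.046715995200292675 106
weight (array([ 0.73367037, -0.30146837,  0.02932417]), 511) 511
```

```bash
cat >> h.py <<'E'
def Rt(yaw,pitch=0):
    """tool: y axis az=yaw (deg), z down; then turned about tool x by pitch deg"""
    a=np.radians(yaw); y=np.array([np.cos(a),np.sin(a),0]); z=np.array([0,0,-1.]); x=np.cross(y,z)
    return np.c_[x,y,z]@Rn.from_rotvec([np.radians(pitch),0,0]).as_matrix()
def now():
    s=env.sense(); return s['eef_pos'],Rn.from_rotvec(s['ee_rot']).as_matrix(),s
def step(target,Rtar=None):
    """print slide in present tool axes (mm) and rotation (units) to get there"""
    p,R,s=now()
    d=R.T@(np.array(target)-p)*1000
    print("t",round(s['time_s'],2),"at",p.round(4),"slide",d.round(1),"len",np.linalg.norm(d).round(1),end=" ")
    if Rtar is not None:
        rv=Rn.from_matrix(R.T@Rtar).as_rotvec(degrees=True)/6; print("rot",rv.round(3),"slide after rot",(Rtar.T@(np.array(target)-p)*1000).round(1),end="")
    print()
E
python3 - <<'E'
from h import *
p,R,s=now();m=env.camera_model("wrist")
c=-m['R'].T@m['t'];print("cam in tool",R.T@(c-p)," cam z in tool",R.T@m['R'][2]," cam x",R.T@m['R'][0])
step([.42,-.2,.33],Rt(2.5)); print(s['ft_force'])
E
```

```text
cam in tool [ 0.08470508  0.00022537 -0.14234087]  cam z in tool [-3.29519866e-01  3.51505328e-04  9.44148576e-01]  cam x [-5.09898987e-04  9.99999719e-01 -5.50259873e-04]
t 0.25 at [ 0.1647 -0.6025  0.2307] slide [ 352.4 -321.1  -98.9] len 486.9 rot [-8.0000e-03 -8.0000e-03 -1.2869e+01] slide after rot [391.  272.6 -99.3]
[ 0.47414235 -0.02018438  0.26043938]
```

>>> play_rows --plan '[{"hand": 85,"slide": [29.4,-26.8,-8.2],"delta_rot": [0,0,0]},{"hand": 85,"slide": [29.4,-26.8,-8.2],"delta_rot": [0,0,0]},{"hand": 85,"slide": [29.4,-26.8,-8.2],"delta_rot": [0,0,0]},{"hand": 85,"slide": [29.4,-26.8,-8.2],"delta_rot": [0,0,0]},{"hand": 85,"slide": [29.4,-26.8,-8.2],"delta_rot": [0,0,0]},{"hand": 85,"slide": [29.4,-26.8,-8.2],"delta_rot": [0,0,0]},{"hand": 85,"slide": [29.4,-26.8,-8.2],"delta_rot": [0,0,0]},{"hand": 85,"slide": [29.4,-26.8,-8.2],"delta_rot": [0,0,0]},{"hand": 85,"slide": [29.4,-26.8,-8.2],"delta_rot": [0,0,0]},{"hand": 85,"slide": [29.4,-26.8,-8.2],"delta_rot": [0,0,0]},{"hand": 85,"slide": [29.4,-26.8,-8.2],"delta_rot": [0,0,0]},{"hand": 85,"slide": [29.4,-26.8,-8.2],"delta_rot": [0,0,0]}]'

```text
time_s: 1.25
eef_pos: [0.4209, -0.1978, 0.3303]
ee_rot: [3.113, 0.417, 0.001]
ft_force: [0.6, -0.3, 0.1]
width: 0.0848
```

>>> play_rows --plan '[{"hand": 85,"slide": [0,0,0],"delta_rot": [0,0,-1]},{"hand": 85,"slide": [0,0,0],"delta_rot": [0,0,-1]},{"hand": 85,"slide": [0,0,0],"delta_rot": [0,0,-1]},{"hand": 85,"slide": [0,0,0],"delta_rot": [0,0,-1]},{"hand": 85,"slide": [0,0,0],"delta_rot": [0,0,-1]},{"hand": 85,"slide": [0,0,0],"delta_rot": [0,0,-1]},{"hand": 85,"slide": [0,0,0],"delta_rot": [0,0,-1]},{"hand": 85,"slide": [0,0,0],"delta_rot": [0,0,-1]},{"hand": 85,"slide": [0,0,0],"delta_rot": [0,0,-1]},{"hand": 85,"slide": [0,0,0],"delta_rot": [0,0,-1]},{"hand": 85,"slide": [0,0,0],"delta_rot": [0,0,-1]},{"hand": 85,"slide": [0,0,0],"delta_rot": [0,0,-1]},{"hand": 85,"slide": [0,0,0],"delta_rot": [0,0,-0.87]}]'

```text
time_s: 2.33
eef_pos: [0.4202, -0.1996, 0.3296]
ee_rot: [-2.167, -2.275, -0.0]
ft_force: [0.2, -0.8, -0.4]
width: 0.0852
```

Run:
```python
from h import *
step([.55,.03,.36],Rt(2.5)); p,d,w=cloud("wrist","pics/w1.png")
```

```text
t 2.33 at [ 0.4202 -0.1996  0.3296] slide [223.  140.8 -30.4] len 265.5 rot [-0.    -0.001  0.048] slide after rot [223.7 139.7 -30.4]
```

View pics/w1.png

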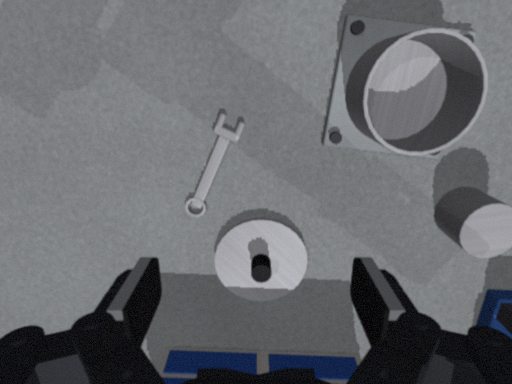

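The wrist view shows the pot at (425,90) and the lid at (262,258), with its knob at (262,268). Next I'll fit these and move on to look at the pan and the stand.

```bash
cat >> h.py <<'E'
from scipy.optimize import least_squares
def circ(q,r0=.04):
    f=lambda a:np.hypot(q[:,0]-a[0],q[:,1]-a[1])-a[2]
    r=least_squares(f,[*q[:,:2].mean(0),r0],loss='soft_l1',f_scale=.001);return r.x.round(4),len(q)
def circr(q,R):
    f=lambda a:np.hypot(q[:,0]-a[0],q[:,1]-a[1])-R
    r=least_squares(f,q[:,:2].mean(0),loss='soft_l1',f_scale=.001);return r.x.round(4),len(q)
def sel(w,x0,x1,y0,y1,z0,z1,p=None,col=None):
    w=w.reshape(-1,3);k=(w[:,0]>x0)&(w[:,0]<x1)&(w[:,1]>y0)&(w[:,1]<y1)&(w[:,2]>z0)&(w[:,2]<z1)
    if col is not None:k&=col(p.reshape(-1,3).astype(int))
    return w[k]
blue=lambda p:(p[:,2]>p[:,0]+30)
yel=lambda p:(p[:,0]>p[:,2]+50)&(p[:,1]>p[:,2]+30)
ora=lambda p:(p[:,0]>p[:,2]+70)&(p[:,1]<p[:,0]-50)
def rect(q):
    return cv2.minAreaRect((q[:,:2]*1000).astype(np.float32))
E
python3 - <<'E'
from h import *
p,d,w=cloud("wrist")
q=sel(w,.5,.72,-.22,-.02,.086,.098);print("rim",circ(q,.065),circr(q,.0645),np.median(q[:,2]))
q=sel(w,.3,.56,-.5,-.3,.011,.02);print("lid",circr(q[(np.hypot(*(q[:,:2]-[.439,-.39]).T)>.068)],.072),rect(q),np.median(q[:,2]))
q=sel(w,.3,.56,-.5,-.3,.04,.055);print("knob",circ(q,.015),q.mean(0),rect(q))
q=sel(w,.5,.72,-.25,-.02,.008,.016);print("plate",rect(q),np.median(q[:,2]))
q=sel(w,.3,.72,-.35,.1,-.01,.006);print("bench",np.median(q[:,2]))
E
```

```text
rim (array([ 0.5988, -0.1294,  0.0639]), 2220) (array([ 0.5987, -0.1295]), 2220) 0.09098510137542602
lid (array([ 0.4389, -0.3908]), 717) ((436.6744384765625, -392.156982421875), (142.50550842285156, 145.84645080566406), 6.344603538513184) 0.01382875546173029
knob (array([ 0.4367, -0.3903,  0.0113]), 328) [ 0.43669692 -0.39023918  0.04545309] ((436.7608642578125, -391.4433288574219), (27.97699737548828, 31.62599754333496), 2.4200189113616943)
plate ((599.1826782226562, -129.54330444335938), (164.32684326171875, 164.62445068359375), 85.83118438720703) 0.011468551217630485
bench -0.0003816273001117965
```

>>> play_rows --plan '[{"hand": 85,"slide": [32,20,-4.4],"delta_rot": [0,0,0]},{"hand": 85,"slide": [32,20,-4.4],"delta_rot": [0,0,0]},{"hand": 85,"slide": [32,20,-4.4],"delta_rot": [0,0,0]},{"hand": 85,"slide": [32,20,-4.4],"delta_rot": [0,0,0]},{"hand": 85,"slide": [32,20,-4.4],"delta_rot": [0,0,0]},{"hand": 85,"slide": [32,20,-4.4],"delta_rot": [0,0,0]},{"hand": 85,"slide": [32,20,-4.4],"delta_rot": [0,0,0]},{"hand": 85,"slide": [0,0,0],"delta_rot": [0,0,0]},{"hand": 85,"slide": [0,0,0],"delta_rot": [0,0,0]}]'

```text
time_s: 3.18
eef_pos: [0.5509, 0.0319, 0.3604]
ee_rot: [-2.17, -2.271, 0.001]
ft_force: [-0.4, -0.1, -0.6]
width: 0.0848
```

Run:
```python
from h import *
p,d,w=cloud("wrist","pics/w2.png")
q=sel(w,.5,.72,-.22,-.02,.086,.098);print("rim",circ(q,.065),circr(q,.0645),np.median(q[:,2]))
q=sel(w,.4,.78,.02,.18,.045,.055,p,blue);print("pan",rect(q),len(q))
q=sel(w,.4,.78,.02,.18,.080,.09,p,blue);print("pan far",rect(q),len(q))
q=sel(w,.4,.7,.05,.14,-.005,.012);print("pan floor",np.median(q[:,2]),q[:,0].min(),q[:,0].max())
q=sel(w,.4,.78,.02,.18,.028,.044,p,lambda c:c.min(1)>170);print("balls",len(q))
step([.48,.2,.36],Rt(2.5))
```

```text
rim (array([ 0.5997, -0.1283,  0.0644]), 1230) (array([ 0.5997, -0.1283]), 1230) 0.09126040829200543
pan ((589.8045043945312, 91.40707397460938), (292.1512145996094, 107.99847412109375), 2.2354846000671387) 1632
pan far ((736.74609375, 97.23751831054688), (5.592057228088379, 107.23893737792969), 2.2871036529541016) 475
pan floor 0.005443444481569068 0.40001748041083557 0.695978342698462
balls 1157
t 3.23 at [0.5503 0.0307 0.3602] slide [ 1.722e+02 -6.290e+01  1.000e-01] len 183.3 rot [-0.009  0.006  0.002] slide after rot [172.2 -62.9   0.2]
```

View pics/w2.png

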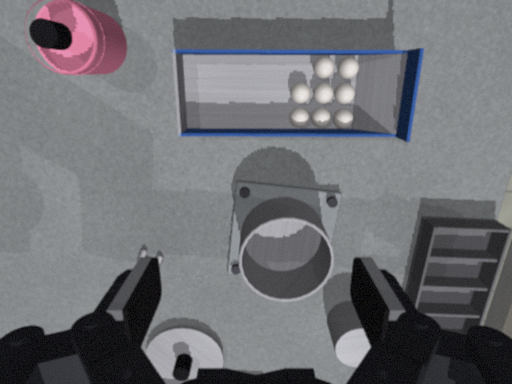

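Eight balls sit in the pan at around (320,95); the pink look-alike is at (75,40). Next I'll move above the canister and turn to the grasp orientation.

>>> play_rows --plan '[{"hand": 85,"slide": [36,-13,0],"delta_rot": [0,0,0]},{"hand": 85,"slide": [36,-13,0],"delta_rot": [0,0,0]},{"hand": 85,"slide": [36,-13,0],"delta_rot": [0,0,0]},{"hand": 85,"slide": [36,-13,0],"delta_rot": [0,0,0]},{"hand": 85,"slide": [36,-13,0],"delta_rot": [0,0,0]},{"hand": 85,"slide": [36,-13,0],"delta_rot": [0,0,0]},{"hand": 85,"slide": [36,-13,0],"delta_rot": [0,0,0]},{"hand": 85,"slide": [36,-13,0],"delta_rot": [0,0,0]}]'

```text
time_s: 3.9
eef_pos: [0.4332, 0.3131, 0.3605]
ee_rot: [2.176, 2.265, -0.0]
ft_force: [0.3, 0.5, 0.6]
width: 0.0846
```

>>> play_rows --plan '[{"hand": 85,"slide": [0,0,0],"delta_rot": [0,0,-1]},{"hand": 85,"slide": [0,0,0],"delta_rot": [0,0,-1]},{"hand": 85,"slide": [0,0,0],"delta_rot": [0,0,-1]},{"hand": 85,"slide": [0,0,0],"delta_rot": [0,0,-1]},{"hand": 85,"slide": [0,0,0],"delta_rot": [0,0,-1]},{"hand": 85,"slide": [0,0,0],"delta_rot": [0,0,-1]},{"hand": 85,"slide": [0,0,0],"delta_rot": [0,0,-1]},{"hand": 85,"slide": [0,0,0],"delta_rot": [0,0,-1]},{"hand": 85,"slide": [0,0,0],"delta_rot": [0,0,-1]},{"hand": 85,"slide": [0,0,0],"delta_rot": [0,0,-1]},{"hand": 85,"slide": [0,0,0],"delta_rot": [0,0,-1]},{"hand": 85,"slide": [0,0,0],"delta_rot": [0,0,-1]},{"hand": 85,"slide": [0,0,0],"delta_rot": [0,0,-1]},{"hand": 85,"slide": [0,0,0],"delta_rot": [0,0,-1]},{"hand": 85,"slide": [0,0,0],"delta_rot": [0,0,-1]},{"hand": 85,"slide": [0,0,0],"delta_rot": [0,0,0]}]'

```text
time_s: 5.23
eef_pos: [0.4342, 0.3116, 0.3603]
ee_rot: [0.066, -3.141, 0.001]
ft_force: [-0.4, -0.6, 1.4]
width: 0.0851
```

Run:
```python
from h import *
step([.477,.325,.25],Rt(92.5))
p,d,w=cloud("wrist","pics/w3.png")
q=sel(w,.5,.8,.2,.45,.06,.08,p,blue);print("hood",rect(q),np.median(q[:,2]),len(q))
q=sel(w,.5,.6,.28,.38,.115,.14,p,ora);print("handle",rect(q),q.mean(0),len(q))
q=sel(w,.4,.56,.25,.42,-.01,.01,p,yel);print("mat",circ(q),circr(q,.044),len(q))
q=sel(w,.4,.54,.25,.40,.118,.135,p,lambda c:c.max(1)<90);print("can knob",q.mean(0),circ(q,.014),rect(q))
q=sel(w,.4,.54,.25,.40,.087,.103);print("can top",circ(q[np.hypot(*(q[:,:2]-[.478,.328]).T)>.035]),rect(q))
print(env.spot_in("wrist","canister"),env.spot_in("wrist","scoop"))
```

```text
t 5.23 at [0.4342 0.3116 0.3603] slide [-43.4  11.6 110.2] len 119.0 rot [-0.007 -0.003 -0.017] slide after rot [-43.4  11.5 110.3]
hood ((631.606201171875, 329.694091796875), (114.15013885498047, 130.24740600585938), 1.7729957103729248) 0.06942653075872102 5640
handle ((546.2868041992188, 329.9818420410156), (19.61624526977539, 24.990676879882812), 2.438319683074951) [0.54467918 0.32961145 0.12585001] 358
mat (array([0.4786, 0.3257, 0.0444]), 615) (array([0.4781, 0.3256]), 615) 615
can knob [0.47731452 0.32744299 0.12421109] (array([0.4773, 0.3274, 0.0101]), 440) ((477.8564453125, 327.6394958496094), (27.572065353393555, 26.169382095336914), 2.471182346343994)
can top (array([0.4808, 0.3277, 0.0402]), 496) ((486.806640625, 332.7624816894531), (99.54576110839844, 78.69517517089844), 29.46636199951172)
[{'rect': [236.9, 137.2, 302.6, 202.9], 'conf': 0.85}, {'rect': [83.7, 7.4, 167.1, 85.8], 'conf': 0.8}, {'rect': [294.3, 36.6, 363.9, 110.4], 'conf': 0.68}, {'rect': [332.6, 152.9, 400.3, 215.8], 'conf': 0.29}, {'rect': [48.4, 131.8, 154.8, 313.2], 'conf': 0.21}] [{'rect': [232.1, 204.6, 295.4, 247.0], 'conf': 0.9}]
```

View pics/w3.png

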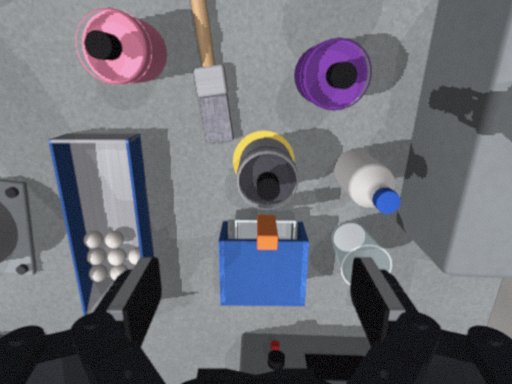

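Three things could be the canister: pink (125,45), purple (333,75) and grey steel (267,172). The grey one stands on the yellow mat, in front of the orange scoop handle (267,230), so it fits the description. I'll confirm it with a crop.

Run:
```python
import cv2
i=cv2.imread("pics/w3.png")[110:310,180:340];cv2.imwrite("pics/c3.png",cv2.resize(i,None,fx=3,fy=3,interpolation=2))
```

```text
(no output)
```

View pics/c3.png

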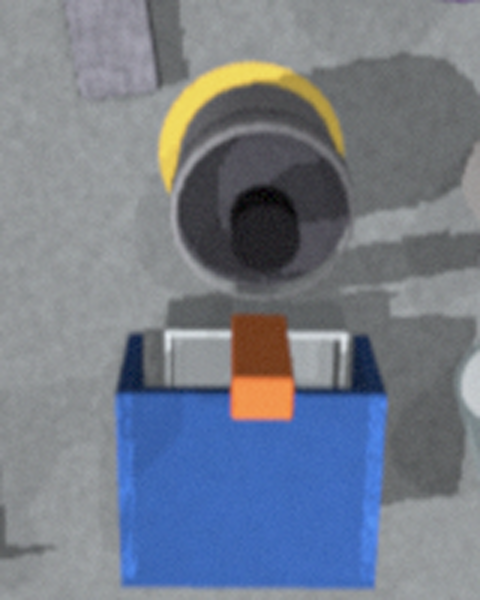

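>>> play_rows --plan '[{"hand": 85,"slide": [-6.3,1.9,28],"delta_rot": [0,0,0]},{"hand": 85,"slide": [-6.3,1.9,28],"delta_rot": [0,0,0]},{"hand": 85,"slide": [-6.3,1.9,28],"delta_rot": [0,0,0]},{"hand": 85,"slide": [-6.3,1.9,28],"delta_rot": [0,0,0]},{"hand": 85,"slide": [-6.3,1.9,28],"delta_rot": [0,0,0]},{"hand": 85,"slide": [-6.3,1.9,28],"delta_rot": [0,0,0]},{"hand": 85,"slide": [-6.3,1.9,20],"delta_rot": [0,0,0]},{"hand": 85,"slide": [0,0,0],"delta_rot": [0,0,0]},{"hand": 85,"slide": [0,0,0],"delta_rot": [0,0,0]}]'

```text
time_s: 6.13
eef_pos: [0.4765, 0.3278, 0.1712]
ee_rot: [0.066, -3.138, 0.003]
ft_force: [0.2, 0.4, -0.3]
width: 0.085
```

Run:
```python
from h import *
step([.478,.327,.10],Rt(92.2))
p,d,w=cloud("wrist","pics/w4.png")
q=sel(w,.4,.54,.25,.40,.118,.135,p,lambda c:c.max(1)<90);print("can knob",q.mean(0),rect(q))
q=sel(w,.5,.8,.2,.45,.06,.08,p,blue);print("hood",rect(q),np.median(q[:,2]),len(q))
q=sel(w,.5,.6,.28,.38,.115,.14,p,ora);print("handle",rect(q),q.mean(0),len(q))
```

```text
t 6.13 at [0.4765 0.3278 0.1712] slide [-1.7 -0.7 71.2] len 71.2 rot [-0.016 -0.032  0.034] slide after rot [-1.4 -0.9 71.2]
can knob [0.477497   0.32767331 0.12426777] ((478.5877685546875, 327.6734313964844), (27.420433044433594, 28.300806045532227), 89.21776580810547)
hood ((621.234375, 329.62115478515625), (91.91313934326172, 130.23004150390625), 2.132228136062622) 0.06960482273449273 9575
handle ((547.4177856445312, 330.28271484375), (20.187597274780273, 25.078330993652344), 1.4036000967025757) [0.54471307 0.33000008 0.12572509] 1228
```

View pics/w4.png

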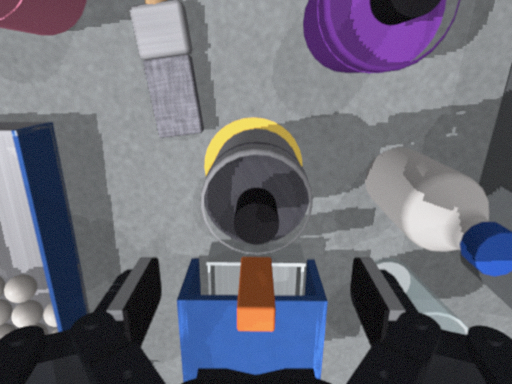

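>>> play_rows --plan '[{"hand": 85,"slide": [-0.4,0,18],"delta_rot": [0,0,0]},{"hand": 85,"slide": [-0.4,0,18],"delta_rot": [0,0,0]},{"hand": 85,"slide": [-0.4,0,18],"delta_rot": [0,0,0]},{"hand": 85,"slide": [-0.4,0,12],"delta_rot": [0,0,0]},{"hand": 85,"slide": [0,0,5],"delta_rot": [0,0,0]},{"hand": 85,"slide": [0,0,0],"delta_rot": [0,0,0]},{"hand": 20,"slide": [0,0,0],"delta_rot": [0,0,0]},{"hand": 20,"slide": [0,0,0],"delta_rot": [0,0,0]},{"hand": 20,"slide": [0,0,0],"delta_rot": [0,0,0]},{"hand": 20,"slide": [0,0,0],"delta_rot": [0,0,0]},{"hand": 20,"slide": [0,0,0],"delta_rot": [0,0,0]},{"hand": 20,"slide": [0,0,0],"delta_rot": [0,0,0]},{"hand": 20,"slide": [0,0,0],"delta_rot": [0,0,0]}]'

```text
time_s: 7.27
eef_pos: [0.4796, 0.3286, 0.1025]
ee_rot: [-0.069, 3.14, -0.0]
ft_force: [-1.2, -1.9, 4.9]
width: 0.0264
```

>>> play_rows --plan '[{"hand": 20,"slide": [0,0,0],"delta_rot": [0,0,0]},{"hand": 20,"slide": [0,0,-8],"delta_rot": [0,0,0]},{"hand": 20,"slide": [0,0,-10],"delta_rot": [0,0,0]},{"hand": 20,"slide": [0,0,-15],"delta_rot": [0,0,0]},{"hand": 20,"slide": [0,0,-20],"delta_rot": [0,0,0]},{"hand": 20,"slide": [0,0,-20],"delta_rot": [0,0,0]},{"hand": 20,"slide": [0,0,-20],"delta_rot": [0,0,0]},{"hand": 20,"slide": [0,0,0],"delta_rot": [0,0,0]}]'

```text
time_s: 7.93
eef_pos: [0.4809, 0.3301, 0.1987]
ee_rot: [-0.069, 3.135, 0.006]
ft_force: [2.5, 0.5, -5.2]
width: 0.0262
```

Run:
```python
from h import *
step([.40,-.10,.195],Rt(92.2))
print(env.sense()['ft_force'])
p,d,w=cloud("wrist","pics/w5.png")
```

```text
t 7.93 at [0.4809 0.3301 0.1987] slide [  99.8 -426.2    1.5] len 437.7 rot [0.034 0.061 0.053] slide after rot [  97.4 -426.7    3.7]
[ 2.52942712  0.48124661 -5.21916472]
```

View pics/w5.png

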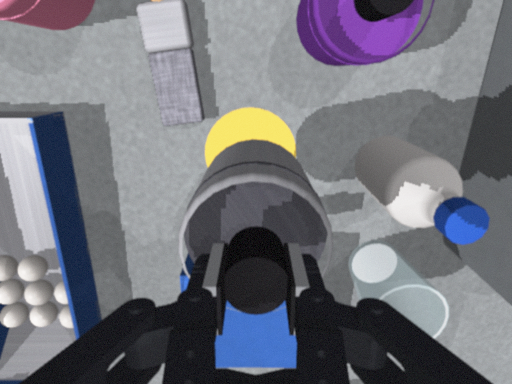

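>>> play_rows --plan '[{"hand": 20,"slide": [0,-10,0],"delta_rot": [0,0,0]},{"hand": 20,"slide": [0,-20,0],"delta_rot": [0,0,0]},{"hand": 20,"slide": [0,-28,0],"delta_rot": [0,0,0]},{"hand": 20,"slide": [0,-28,0],"delta_rot": [0,0,0]},{"hand": 20,"slide": [0,-28,0],"delta_rot": [0,0,0]},{"hand": 20,"slide": [0,-28,0],"delta_rot": [0,0,0]},{"hand": 20,"slide": [0,-28,0],"delta_rot": [0,0,0]},{"hand": 20,"slide": [0,-28,0],"delta_rot": [0,0,0]},{"hand": 20,"slide": [8,-28,0],"delta_rot": [0,0,0]},{"hand": 20,"slide": [10,-28,0],"delta_rot": [0,0,0]},{"hand": 20,"slide": [10,-28,0],"delta_rot": [0,0,0]},{"hand": 20,"slide": [10,-28,0],"delta_rot": [0,0,0]},{"hand": 20,"slide": [10,-28,0],"delta_rot": [0,0,0]},{"hand": 20,"slide": [10,-28,0],"delta_rot": [0,0,0]},{"hand": 20,"slide": [10,-28,0],"delta_rot": [0,0,0]},{"hand": 20,"slide": [10,-20,0],"delta_rot": [0,0,0]},{"hand": 20,"slide": [10,-12,0],"delta_rot": [0,0,0]},{"hand": 20,"slide": [5,0,0],"delta_rot": [0,0,0]},{"hand": 20,"slide": [0,0,0],"delta_rot": [0,0,0]}]'

```text
time_s: 9.57
eef_pos: [0.4016, -0.1007, 0.192]
ee_rot: [0.065, -3.135, -0.004]
ft_force: [-0.3, 0.2, -6.6]
width: 0.026
```

Run:
```python
from h import *
step([.40,-.10,.102],Rt(92.2))
p,d,w=cloud("side","pics/s5.png")
q=sel(w,.35,.45,-.16,-.04,.05,.12)
```

```text
t 9.57 at [ 0.4016 -0.1007  0.192 ] slide [ 1.1  0.5 90. ] len 90.0 rot [ 0.027 -0.051  0.027] slide after rot [ 1.5  0.8 90. ]
```

View pics/s5.png

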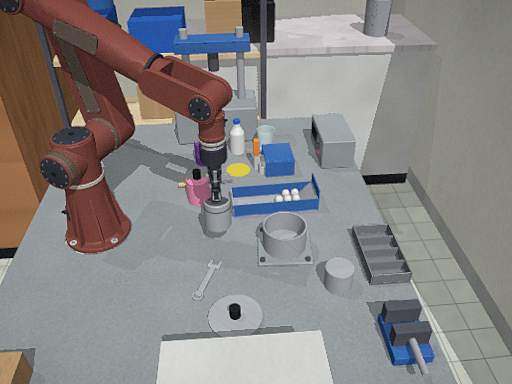

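>>> play_rows --plan '[{"hand": 20,"slide": [0,0,12],"delta_rot": [0,0,0]},{"hand": 20,"slide": [0,0,20],"delta_rot": [0,0,0]},{"hand": 20,"slide": [0,0,20],"delta_rot": [0,0,0]},{"hand": 20,"slide": [0,0,18],"delta_rot": [0,0,0]},{"hand": 20,"slide": [0,0,10],"delta_rot": [0,0,0]},{"hand": 20,"slide": [0,0,4],"delta_rot": [0,0,0]},{"hand": 20,"slide": [0,0,0],"delta_rot": [0,0,0]},{"hand": 20,"slide": [0,0,0],"delta_rot": [0,0,0]}]'

```text
time_s: 10.28
eef_pos: [0.4054, -0.1009, 0.111]
ee_rot: [-0.07, 3.14, -0.0]
ft_force: [0.5, 0.4, -6.8]
width: 0.0258
```

>>> play_rows --plan '[{"hand": 20,"slide": [0,0,2],"delta_rot": [0,0,0]},{"hand": 20,"slide": [0,0,1],"delta_rot": [0,0,0]},{"hand": 20,"slide": [0,0,0],"delta_rot": [0,0,0]}]'

```text
time_s: 10.53
eef_pos: [0.4053, -0.1012, 0.1082]
ee_rot: [-0.069, 3.139, -0.001]
ft_force: [-0.6, 0.8, -6.2]
width: 0.0262
```

>>> play_rows --plan '[{"hand": 20,"slide": [0,0,2],"delta_rot": [0,0,0]},{"hand": 20,"slide": [0,0,1.5],"delta_rot": [0,0,0]},{"hand": 20,"slide": [0,0,0],"delta_rot": [0,0,0]}]'

```text
time_s: 10.78
eef_pos: [0.4044, -0.1009, 0.1038]
ee_rot: [0.068, -3.14, -0.0]
ft_force: [-1.3, 0.4, -6.4]
width: 0.0264
```

>>> play_rows --plan '[{"hand": 20,"slide": [0,0,1],"delta_rot": [0,0,0]},{"hand": 20,"slide": [0,0,0],"delta_rot": [0,0,0]}]'

```text
time_s: 10.95
eef_pos: [0.4046, -0.1009, 0.1028]
ee_rot: [0.069, -3.141, -0.0]
ft_force: [-0.8, 0.0, -6.9]
width: 0.0261
```

>>> play_rows --plan '[{"hand": 20,"slide": [0,0,1],"delta_rot": [0,0,0]},{"hand": 20,"slide": [0,0,0.5],"delta_rot": [0,0,0]},{"hand": 20,"slide": [0,0,0],"delta_rot": [0,0,0]}]'

```text
time_s: 11.2
eef_pos: [0.4052, -0.1012, 0.1026]
ee_rot: [-0.069, 3.141, -0.0]
ft_force: [-2.9, 0.3, 4.2]
width: 0.026
```

>>> play_rows --plan '[{"hand": 40,"slide": [0,0,0],"delta_rot": [0,0,0]},{"hand": 60,"slide": [0,0,0],"delta_rot": [0,0,0]},{"hand": 85,"slide": [0,0,0],"delta_rot": [0,0,0]},{"hand": 85,"slide": [0,0,0],"delta_rot": [0,0,0]},{"hand": 85,"slide": [0,0,0],"delta_rot": [0,0,0]},{"hand": 85,"slide": [0,0,-12],"delta_rot": [0,0,0]},{"hand": 85,"slide": [0,0,-25],"delta_rot": [0,0,0]},{"hand": 85,"slide": [0,0,-30],"delta_rot": [0,0,0]},{"hand": 85,"slide": [0,0,-30],"delta_rot": [0,0,0]},{"hand": 85,"slide": [0,0,-30],"delta_rot": [0,0,0]}]'

```text
time_s: 12.03
eef_pos: [0.4044, -0.1008, 0.2296]
ee_rot: [0.069, -3.141, -0.0]
ft_force: [-0.6, -0.7, 1.1]
width: 0.0852
```

>>> play_rows --plan '[{"hand": 85,"slide": [0,0,0],"delta_rot": [0,0,1]},{"hand": 85,"slide": [0,0,0],"delta_rot": [0,0,1]},{"hand": 85,"slide": [0,0,0],"delta_rot": [0,0,1]},{"hand": 85,"slide": [0,0,0],"delta_rot": [0,0,1]},{"hand": 85,"slide": [0,0,0],"delta_rot": [0,0,1]},{"hand": 85,"slide": [0,0,0],"delta_rot": [0,0,1]},{"hand": 85,"slide": [0,0,0],"delta_rot": [0,0,1]},{"hand": 85,"slide": [0,0,0],"delta_rot": [0,0,1]},{"hand": 85,"slide": [0,0,0],"delta_rot": [0,0,1]},{"hand": 85,"slide": [0,0,0],"delta_rot": [0,0,1]},{"hand": 85,"slide": [0,0,0],"delta_rot": [0,0,1]},{"hand": 85,"slide": [0,0,0],"delta_rot": [0,0,1]},{"hand": 85,"slide": [0,0,0],"delta_rot": [0,0,1]},{"hand": 85,"slide": [0,0,0],"delta_rot": [0,0,1]},{"hand": 85,"slide": [0,0,0],"delta_rot": [0,0,1]}]'

```text
time_s: 13.28
eef_pos: [0.4048, -0.101, 0.2285]
ee_rot: [2.178, 2.264, 0.0]
ft_force: [0.1, -0.3, -0.3]
width: 0.0849
```

Run:
```python
from h import *
step([.548,.20,.23],Rt(2.1));step([.548,.33,.23],Rt(2.1))
p,d,w=cloud("side","pics/s6.png")
q=sel(w,.35,.46,-.16,-.04,.115,.135);print("knob",q.mean(0),len(q))
```

```text
t 13.28 at [ 0.4048 -0.101   0.2285] slide [295.2 154.7  -1.5] len 333.3 rot [0.003 0.001 0.018] slide after rot [295.5 154.1  -1.5]
t 13.28 at [ 0.4048 -0.101   0.2285] slide [425.1 159.7  -1.5] len 454.1 rot [0.003 0.001 0.018] slide after rot [425.4 158.9  -1.5]
knob [ 0.40711003 -0.10632628  0.12347901] 68
```

View pics/s6.png

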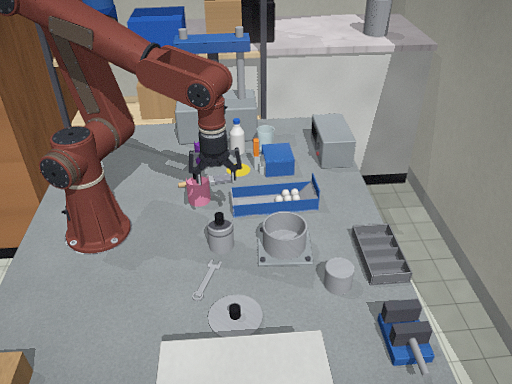

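The canister stands at side (220,237), world about (0.405,-0.102), upright. Next is the scoop handle.

>>> play_rows --plan '[{"hand": 85,"slide": [30.4,11.4,0],"delta_rot": [0,0,0]},{"hand": 85,"slide": [30.4,11.4,0],"delta_rot": [0,0,0]},{"hand": 85,"slide": [30.4,11.4,0],"delta_rot": [0,0,0]},{"hand": 85,"slide": [30.4,11.4,0],"delta_rot": [0,0,0]},{"hand": 85,"slide": [30.4,11.4,0],"delta_rot": [0,0,0]},{"hand": 85,"slide": [30.4,11.4,0],"delta_rot": [0,0,0]},{"hand": 85,"slide": [30.4,11.4,0],"delta_rot": [0,0,0]},{"hand": 85,"slide": [30.4,11.4,0],"delta_rot": [0,0,0]},{"hand": 85,"slide": [30.4,11.4,0],"delta_rot": [0,0,0]},{"hand": 85,"slide": [30.4,11.4,0],"delta_rot": [0,0,0]},{"hand": 85,"slide": [30.4,11.4,0],"delta_rot": [0,0,0]},{"hand": 85,"slide": [30.4,11.4,0],"delta_rot": [0,0,0]},{"hand": 85,"slide": [30.4,11.4,0],"delta_rot": [0,0,0]},{"hand": 85,"slide": [30.4,11.4,0],"delta_rot": [0,0,0]},{"hand": 85,"slide": [0,0,0],"delta_rot": [0,0,0]},{"hand": 85,"slide": [0,0,0],"delta_rot": [0,0,0]}]'

```text
time_s: 14.67
eef_pos: [0.5455, 0.3326, 0.2277]
ee_rot: [-2.168, -2.274, 0.001]
ft_force: [0.5, -0.3, -0.3]
width: 0.085
```

Run:
```python
from h import *
step([.5475,.330,.088],Rt(2.1))
p,d,w=cloud("wrist","pics/w7.png")
q=sel(w,.5,.6,.28,.38,.115,.14,p,ora);print("handle",rect(q),q.mean(0),len(q))
q=sel(w,.5,.8,.2,.45,.06,.08,p,blue);print("hood",rect(q),np.median(q[:,2]),len(q))
```

```text
t 14.67 at [0.5455 0.3326 0.2277] slide [ -2.6   2.  139.7] len 139.8 rot [-0.007  0.005  0.107] slide after rot [ -2.6   1.9 139.7]
handle ((548.3145141601562, 331.1666259765625), (19.341323852539062, 26.040950775146484), 2.26739501953125) [0.54807026 0.33262957 0.1268777 ] 908
hood ((631.6552734375, 329.95526123046875), (111.54754638671875, 130.95184326171875), 1.799981713294983) 0.06961008164635137 16361
```

View pics/w7.png

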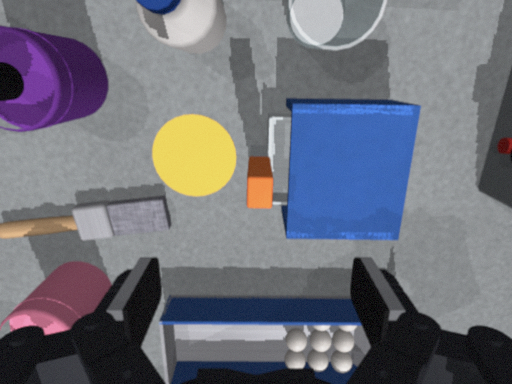

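>>> play_rows --plan '[{"hand": 85,"slide": [-0.7,1.4,22],"delta_rot": [0,0,0.08]},{"hand": 85,"slide": [-0.7,1.4,24],"delta_rot": [0,0,0]},{"hand": 85,"slide": [0,0,24],"delta_rot": [0,0,0]},{"hand": 85,"slide": [0,0,24],"delta_rot": [0,0,0]},{"hand": 85,"slide": [0,0,22],"delta_rot": [0,0,0]},{"hand": 85,"slide": [0,0,14],"delta_rot": [0,0,0]},{"hand": 85,"slide": [0,0,8],"delta_rot": [0,0,0]},{"hand": 85,"slide": [0,0,0],"delta_rot": [0,0,0]},{"hand": 85,"slide": [0,0,0],"delta_rot": [0,0,0]}]'

```text
time_s: 15.47
eef_pos: [0.5488, 0.3296, 0.0911]
ee_rot: [2.182, 2.26, 0.001]
ft_force: [0.4, 0.5, -0.5]
width: 0.085
```

Run:
```python
from h import *
step([.5483,.331,.088],Rt(2.0))
```

```text
t 15.47 at [0.5488 0.3296 0.0911] slide [ 1.4 -0.4  3.1] len 3.4 rot [ 0.005 -0.001  0.001] slide after rot [ 1.4 -0.4  3.1]
```

>>> play_rows --plan '[{"hand": 85,"slide": [1.4,-0.4,2.5],"delta_rot": [0,0,0]},{"hand": 60,"slide": [0,0,0],"delta_rot": [0,0,0]},{"hand": 40,"slide": [0,0,0],"delta_rot": [0,0,0]},{"hand": 25,"slide": [0,0,0],"delta_rot": [0,0,0]},{"hand": 12,"slide": [0,0,0],"delta_rot": [0,0,0]},{"hand": 12,"slide": [0,0,0],"delta_rot": [0,0,0]},{"hand": 12,"slide": [0,0,0],"delta_rot": [0,0,0]},{"hand": 12,"slide": [0,0,0],"delta_rot": [0,0,0]},{"hand": 12,"slide": [0,0,0],"delta_rot": [0,0,0]},{"hand": 12,"slide": [0,0,0],"delta_rot": [0,0,0]}]'

```text
time_s: 16.3
eef_pos: [0.5483, 0.3315, 0.0884]
ee_rot: [2.182, 2.26, 0.001]
ft_force: [-0.6, 0.1, 1.5]
width: 0.0191
```

Run:
```python
from h import *
p,R,s=now();print(p,Rn.from_matrix(R).as_rotvec(),s['ft_force'],s['ft_torque'],s['width'],"yaw",np.degrees(np.arctan2(R[1,1],R[0,1])))
p,d,w=cloud("wrist","pics/w8.png")
q=sel(w,.5,.6,.28,.38,.115,.14,p,ora);print("handle",rect(q),len(q))
```

```text
[0.54829001 0.33149811 0.08840375] [2.18164848e+00 2.26019450e+00 1.23121144e-03] [-0.59416413  0.12173404  1.49149163] [ 0.04061825  0.01844279 -0.01368464] 0.019080524196814073 yaw 2.0261273048885284
handle ((548.1194458007812, 330.8326110839844), (19.74795913696289, 27.93670654296875), 2.0893497467041016) 3855
```

View pics/w8.png

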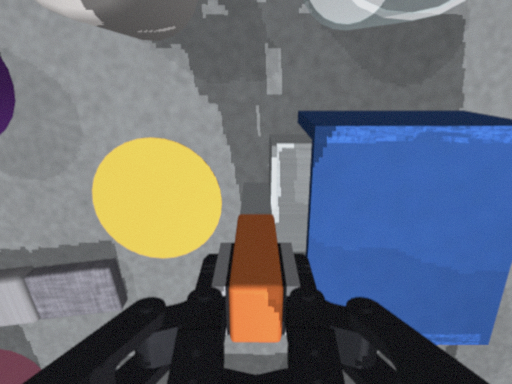

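>>> play_rows --plan '[{"hand": 12,"slide": [0,0,-3],"delta_rot": [0,0,0]},{"hand": 12,"slide": [0,0,-6],"delta_rot": [0,0,0]},{"hand": 12,"slide": [0,0,-7],"delta_rot": [0,0,0]},{"hand": 12,"slide": [0,-6,0],"delta_rot": [0,0,0]},{"hand": 12,"slide": [0,-14,0],"delta_rot": [0,0,0]},{"hand": 12,"slide": [0,-20,0],"delta_rot": [0,0,0]},{"hand": 12,"slide": [0,-20,0],"delta_rot": [0,0,0]},{"hand": 12,"slide": [0,-20,0],"delta_rot": [0,0,0]},{"hand": 12,"slide": [0,-20,0],"delta_rot": [0,0,0]},{"hand": 12,"slide": [0,-15,0],"delta_rot": [0,0,0]},{"hand": 12,"slide": [0,-5,0],"delta_rot": [0,0,0]},{"hand": 12,"slide": [0,0,-10],"delta_rot": [0,0,0]},{"hand": 12,"slide": [0,0,-25],"delta_rot": [0,0,0]},{"hand": 12,"slide": [0,0,-30],"delta_rot": [0,0,0]},{"hand": 12,"slide": [0,0,-25],"delta_rot": [0,0,0]},{"hand": 12,"slide": [0,0,-10],"delta_rot": [0,0,0]},{"hand": 12,"slide": [0,0,0],"delta_rot": [0,0,0]}]'

```text
time_s: 17.77
eef_pos: [0.4314, 0.3286, 0.2088]
ee_rot: [2.18, 2.258, 0.014]
ft_force: [0.3, 0.3, -1.1]
width: 0.0193
```

Run:
```python
from h import *
p,R,s=now();print(p,s['ft_force'],s['width'])
p,d,w=cloud("side","pics/s9.png")
p,d,w=cloud("scene","pics/sc9.png")
a=cv2.imread("pics/s9.png")[100:260,150:350];b=cv2.imread("pics/sc9.png")[120:330,200:450]
a=cv2.resize(a,(400,320));b=cv2.resize(b,(400,320));cv2.imwrite("pics/c9.png",np.hstack([a,b]))
```

```text
[0.43140915 0.32858962 0.20881978] [ 0.27410944  0.31474488 -1.12436702] 0.01933307319093653
```

View pics/c9.png

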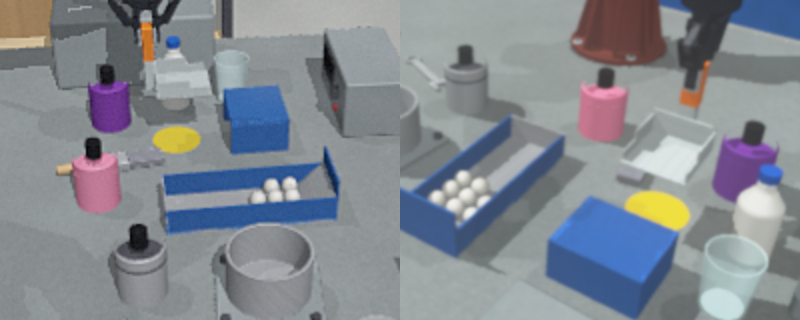

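Run:
```python
from h import *
p,d,w=cloud("wrist","pics/w10.png")
q=sel(w,.4,.78,.02,.18,.045,.055,p,blue);print("pan",rect(q),len(q))
for nm,lo,hi in (("near-y side",.02,.09),("far",.09,.18)):
    k=sel(w,.45,.72,lo,hi,.047,.053,p,blue)
    if len(k)>20:
        print(nm,np.polyfit(k[:,0]-.59,k[:,1],1),k[:,0].min(),k[:,0].max(),len(k))
```

```text
pan ((588.98388671875, 142.9306640625), (253.259033203125, 6.275380611419678), 2.587782382965088) 550
far [0.04209731 0.14382964] 0.46243835530387256 0.7144089246283024 430
```

View pics/w10.png

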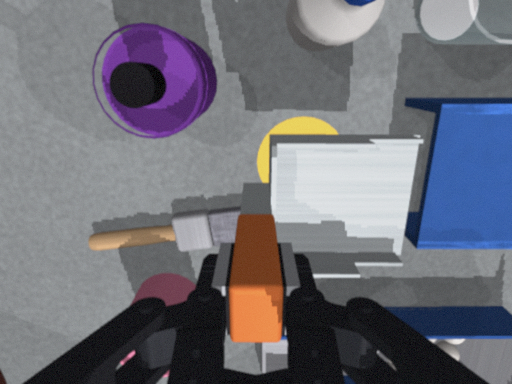

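Run:
```python
from h import *
P0,R,s=now()
p,d,w=cloud("wrist")
t=(w.reshape(-1,3)-P0)@R*1000
k=np.isfinite(t[:,0])&(t[:,1]>-20)&(t[:,1]<140)&(np.abs(t[:,0])<60)
t=t[k]
print("z hist",np.histogram(t[:,2],bins=np.arange(20,110,4)))
f=t[(t[:,2]>80)&(t[:,2]<93)];print("floor",rect(f/1000),np.polyfit(f[:,1],f[:,2],1),np.polyfit(f[:,0],f[:,2],1),np.median(f[:,2]))
f=t[(t[:,2]>50)&(t[:,2]<60)];print("side tops",rect(f/1000),len(f))
f=t[(t[:,2]>66)&(t[:,2]<74)];print("low tops",rect(f/1000),len(f))
```

```text
z hist (array([  111,    70,    27,    84,    84,    77,   130,   379,   564,
         483,   351,   336,   731,   502,   495,   450, 14232,    53,
           0,     0,     0,     0]), array([ 20,  24,  28,  32,  36,  40,  44,  48,  52,  56,  60,  64,  68,
        72,  76,  80,  84,  88,  92,  96, 100, 104, 108]))
floor ((-1.231292724609375, 50.93925857543945), (93.04429626464844, 120.24418640136719), 0.33267712593078613) [9.19581569e-04 8.59745859e+01] [4.01772633e-03 8.60376983e+01] 86.13456991798726
side tops ((-0.9746551513671875, 30.90178871154785), (93.23304748535156, 79.65628051757812), 0.49543339014053345) 1098
low tops ((-0.9753875732421875, 48.34059143066406), (92.79415893554688, 115.09358215332031), 0.3984672427177429) 1118
```

```bash
cat >> h.py <<'E'
PAN=np.array([.5877,.0914]);PY=2.35
def scoop_tcp(ox,oy,oz,yaw,pitch=0):
    """TCP for scoop origin at world, scoop yaw deg, pitch = lip down deg"""
    R=Rt(yaw+0.4,pitch); off=np.array([-.0012,.061,.0885])
    return np.array([ox,oy,oz])-R@off,R
def pan_pt(px,py=0):
    a=np.radians(PY);return PAN+[px*np.cos(a)-py*np.sin(a),px*np.sin(a)+py*np.cos(a)]
E
python3 - <<'E'
from h import *
P,R=scoop_tcp(*pan_pt(-.058),.12,PY);print(P);step(P,R)
E
```

```text
[0.46876145 0.08729374 0.2085    ]
t 17.97 at [0.4269 0.3262 0.2017] slide [-240.3   33.4   -6.4] len 242.7 rot [-0.034  0.018 -0.123] slide after rot [-240.7   30.3   -6.8]
```

>>> play_rows --plan '[{"hand": 12,"slide": [0,0,0],"delta_rot": [0,0,-0.12]},{"hand": 12,"slide": [0,0,0],"delta_rot": [0,0,0]},{"hand": 12,"slide": [0,0,0],"delta_rot": [0,0,0]},{"hand": 12,"slide": [0,0,0],"delta_rot": [0,0,0]}]'

```text
time_s: 18.3
eef_pos: [0.4277, 0.3269, 0.2032]
ee_rot: [-2.167, -2.274, 0.002]
ft_force: [-0.8, -0.2, -2.4]
width: 0.0193
```

Run:
```python
from h import *
P,R=scoop_tcp(*pan_pt(-.058),.12,PY);step(P,R)
```

```text
t 18.3 at [0.4277 0.3269 0.2032] slide [-241.3   29.6   -5.2] len 243.1 rot [-0.012  0.007 -0.001] slide after rot [-241.3   29.6   -5.3]
```

>>> play_rows --plan '[{"hand": 12,"slide": [-10,1,0],"delta_rot": [0,0,0]},{"hand": 12,"slide": [-22,3,-1],"delta_rot": [0,0,0]},{"hand": 12,"slide": [-25,3,-1],"delta_rot": [0,0,0]},{"hand": 12,"slide": [-25,3,-1],"delta_rot": [0,0,0]},{"hand": 12,"slide": [-25,3,-1],"delta_rot": [0,0,0]},{"hand": 12,"slide": [-25,3,-1],"delta_rot": [0,0,0]},{"hand": 12,"slide": [-25,3,0],"delta_rot": [0,0,0]},{"hand": 12,"slide": [-25,3,0],"delta_rot": [0,0,0]},{"hand": 12,"slide": [-25,3,0],"delta_rot": [0,0,0]},{"hand": 12,"slide": [-22,3,0],"delta_rot": [0,0,0]},{"hand": 12,"slide": [-12,1.6,0],"delta_rot": [0,0,0]},{"hand": 12,"slide": [0,0,0],"delta_rot": [0,0,0]},{"hand": 12,"slide": [0,0,0],"delta_rot": [0,0,0]},{"hand": 12,"slide": [0,0,0],"delta_rot": [0,0,0]}]'

```text
time_s: 19.47
eef_pos: [0.4689, 0.0879, 0.209]
ee_rot: [-2.168, -2.273, -0.0]
ft_force: [-0.4, 0.4, -2.0]
width: 0.0196
```

Run:
```python
from h import *
P,R=scoop_tcp(*pan_pt(-.058),.05,PY);step(P,R)
p,d,w=cloud("wrist","pics/w11.png")
p,d,w2=cloud("scene","pics/sc11.png")
q=sel(w,.4,.78,.02,.18,.047,.053,p,blue);print("pan",rect(q),len(q))
```

```text
t 19.47 at [0.4689 0.0879 0.209 ] slide [-0.6 -0.2 70.5] len 70.5 rot [-0.001 -0.004 -0.003] slide after rot [-0.6 -0.2 70.5]
pan ((569.896484375, 90.841064453125), (246.49972534179688, 107.42388153076172), 2.462834119796753) 788
```

View pics/w11.png

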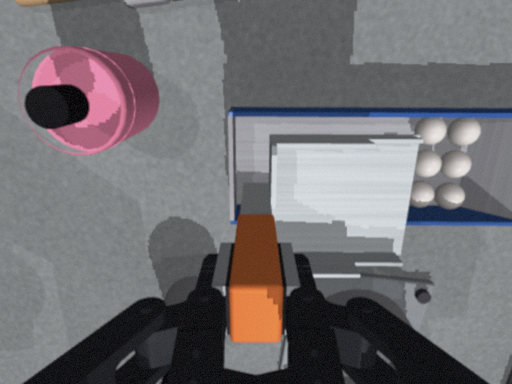

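View pics/sc11.png

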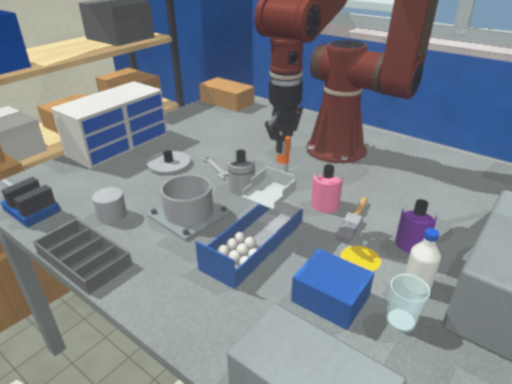

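The scoop is lined up over the near half of the pan, with its lip short of the balls. Lowering it.

>>> play_rows --plan '[{"hand": 12,"slide": [0,0,10],"delta_rot": [0,0,0]},{"hand": 12,"slide": [0,0,18],"delta_rot": [0,0,0]},{"hand": 12,"slide": [0,0,18],"delta_rot": [0,0,0]},{"hand": 12,"slide": [0,0,16],"delta_rot": [0,0,0]},{"hand": 12,"slide": [0,0,6],"delta_rot": [0,0,0]},{"hand": 12,"slide": [0,0,0],"delta_rot": [0,0,0]},{"hand": 12,"slide": [0,0,0],"delta_rot": [0,0,0]}]'

```text
time_s: 20.15
eef_pos: [0.4689, 0.0881, 0.1407]
ee_rot: [-2.166, -2.274, 0.001]
ft_force: [0.5, -0.3, -2.4]
width: 0.0194
```

Run:
```python
from h import *
P,R=scoop_tcp(*pan_pt(-.058),.006,PY);step(P,R);print(env.sense()['ft_force'])
p,d,w=cloud("wrist","pics/w12.png")
p,d,w=cloud("side","pics/s12.png")
a=cv2.imread("pics/s12.png")[140:240,180:340];cv2.imwrite("pics/c12.png",cv2.resize(a,(800,500),interpolation=2))
```

```text
t 20.15 at [0.4689 0.0881 0.1407] slide [-0.8 -0.2 46.2] len 46.2 rot [-0.007 -0.     0.006] slide after rot [-0.8 -0.2 46.2]
[ 0.49627977 -0.26213778 -2.42639789]
```

View pics/w12.png

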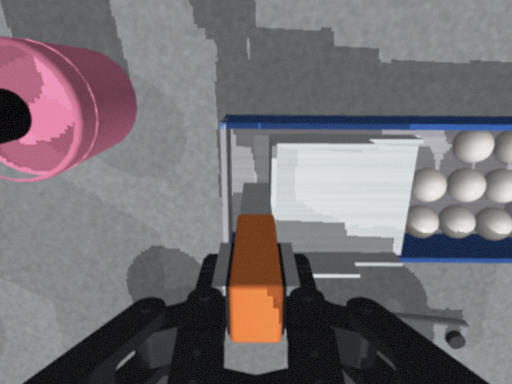

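View pics/c12.png

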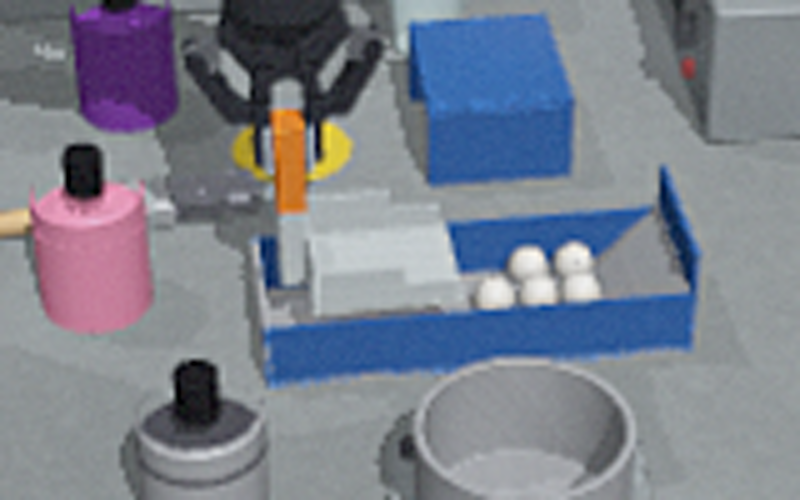

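Run:
```python
from h import *
p,d,w=cloud("wrist")
q=sel(w,.56,.72,.04,.14,.020,.04,p,lambda c:c.min(1)>110)
a=np.radians(PY);M=np.array([[np.cos(a),np.sin(a)],[-np.sin(a),np.cos(a)]])
t=(q[:,:2]-PAN)@M.T*1000
print(t[:,0].min(),np.percentile(t[:,0],[1,5]))
q=sel(w,.42,.47,.04,.14,.040,.054,p,blue);t=(q[:,:2]-PAN)@M.T*1000;print("near wall",np.percentile(t[:,0],[1,10,50,90]),len(q))
```

```text
2.4214773295867844 [ 9.48089487 12.44420303]
near wall [-143.85538844 -141.80217218 -132.15422279 -119.76815483] 286
```

>>> play_rows --plan '[{"hand": 12,"slide": [-0.4,-0.5,8],"delta_rot": [0,0,0]},{"hand": 12,"slide": [-0.4,-0.5,14],"delta_rot": [0,0,0]},{"hand": 12,"slide": [0,0,12],"delta_rot": [0,0,0]},{"hand": 12,"slide": [0,0,6],"delta_rot": [0,0,0]},{"hand": 12,"slide": [0,0,3],"delta_rot": [0,0,0]},{"hand": 12,"slide": [0,0,0],"delta_rot": [0,0,0]},{"hand": 12,"slide": [0,0,0],"delta_rot": [0,0,0]}]'

```text
time_s: 20.88
eef_pos: [0.4686, 0.0869, 0.0984]
ee_rot: [2.167, 2.274, 0.001]
ft_force: [0.2, -0.0, -0.9]
width: 0.0193
```

>>> play_rows --plan '[{"hand": 12,"slide": [0,0,1.5],"delta_rot": [0,0,0]},{"hand": 12,"slide": [0,0,1],"delta_rot": [0,0,0]},{"hand": 12,"slide": [0,0,0],"delta_rot": [0,0,0]}]'

```text
time_s: 21.13
eef_pos: [0.4685, 0.0869, 0.0958]
ee_rot: [2.167, 2.274, 0.001]
ft_force: [-0.1, -0.4, -2.5]
width: 0.0193
```

>>> play_rows --plan '[{"hand": 12,"slide": [0,0,1],"delta_rot": [0,0,0]},{"hand": 12,"slide": [0,0,0.6],"delta_rot": [0,0,0]},{"hand": 12,"slide": [0,0,0],"delta_rot": [0,0,0]}]'

```text
time_s: 21.38
eef_pos: [0.4685, 0.087, 0.0944]
ee_rot: [2.167, 2.274, 0.001]
ft_force: [-1.1, 0.5, 1.4]
width: 0.0192
```

>>> play_rows --plan '[{"hand": 12,"slide": [0,4,0],"delta_rot": [0,0,0]},{"hand": 12,"slide": [0,7,0],"delta_rot": [0,0,0]},{"hand": 12,"slide": [-0.1,7,0],"delta_rot": [0,0,0]},{"hand": 12,"slide": [0,7,0],"delta_rot": [0,0,0]},{"hand": 12,"slide": [-0.1,7,0],"delta_rot": [0,0,0]},{"hand": 12,"slide": [0,7,0],"delta_rot": [0,0,0]},{"hand": 12,"slide": [-0.1,7,0],"delta_rot": [0,0,0]},{"hand": 12,"slide": [0,7,0],"delta_rot": [0,0,0]},{"hand": 12,"slide": [-0.1,7,0],"delta_rot": [0,0,0]},{"hand": 12,"slide": [0,0,0],"delta_rot": [0,0,0]}]'

```text
time_s: 22.22
eef_pos: [0.5295, 0.0895, 0.0944]
ee_rot: [2.167, 2.273, 0.002]
ft_force: [0.4, 0.0, -1.0]
width: 0.0192
```

Run:
```python
from h import *
P,R=scoop_tcp(*pan_pt(.05),.006,PY);step(P,R);print(env.sense()['ft_force'])
p,d,w=cloud("wrist","pics/w13.png")
```

```text
t 22.22 at [0.5295 0.0895 0.0944] slide [-0.  47.2 -0.1] len 47.2 rot [ 0.014 -0.    -0.   ] slide after rot [-0.  47.2 -0.1]
[ 0.38724005  0.01592691 -1.03430501]
```

View pics/w13.png

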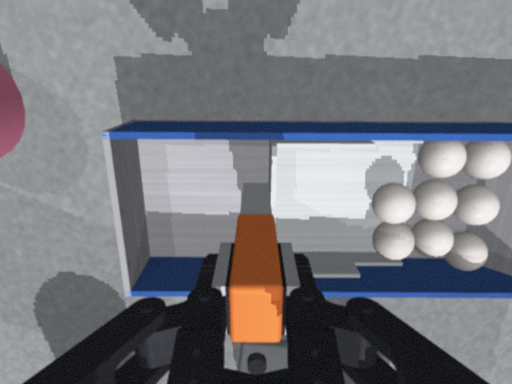

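The balls are already riding onto the scoop: those at (393,203) and (393,240) are over the lip. I'll push on to the ramp foot.

>>> play_rows --plan '[{"hand": 12,"slide": [0,4,0],"delta_rot": [0,0,0]},{"hand": 12,"slide": [0,6,0],"delta_rot": [0,0,0]},{"hand": 12,"slide": [0,6,0],"delta_rot": [0,0,0]},{"hand": 12,"slide": [0,6,0],"delta_rot": [0,0,0]},{"hand": 12,"slide": [0,6,0],"delta_rot": [0,0,0]},{"hand": 12,"slide": [0,6,0],"delta_rot": [0,0,0]},{"hand": 12,"slide": [0,4,0],"delta_rot": [0,0,0]},{"hand": 12,"slide": [0,4,0],"delta_rot": [0,0,0]},{"hand": 12,"slide": [0,0,0],"delta_rot": [0,0,0]},{"hand": 12,"slide": [0,0,0],"delta_rot": [0,0,0]}]'

```text
time_s: 23.1
eef_pos: [0.5659, 0.0915, 0.0952]
ee_rot: [-2.162, -2.269, 0.013]
ft_force: [-17.0, -1.0, 18.5]
width: 0.0192
```

Run:
```python
from h import *
P,R=scoop_tcp(*pan_pt(.05),.006,PY);step(P,R);print(env.sense()['ft_force'])
p,d,w=cloud("wrist","pics/w14.png")
```

```text
t 23.1 at [0.5659 0.0915 0.0952] slide [-0.3 10.8  0.6] len 10.8 rot [-0.107 -0.001  0.002] slide after rot [-0.3 10.8  0.7]
[-17.00346504  -0.9693856   18.54246782]
```

View pics/w14.png

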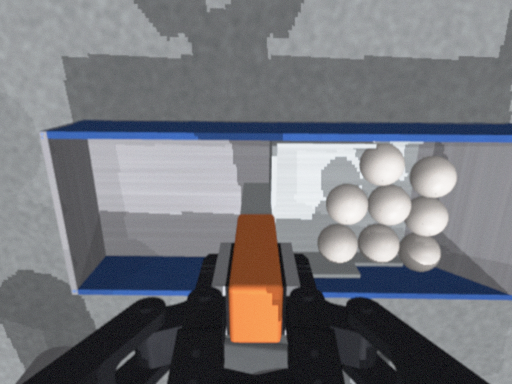

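```bash
cat >> h.py <<'E'
def balls(w,p,x0,x1,y0,y1,z0,z1,thr=110,r=.014):
    """find ball centres by clustering white points & fixed radius sphere fit"""
    q=sel(w,x0,x1,y0,y1,z0,z1,p,lambda c:(c.min(1)>thr)&(np.ptp(c,1)<45))
    res=[]
    q=q.copy()
    return q
def pancoord(q):
    a=np.radians(PY);M=np.array([[np.cos(a),np.sin(a)],[-np.sin(a),np.cos(a)]])
    o=np.array(q,float).copy();o[:,:2]=(o[:,:2]-PAN)@M.T;return o
E
python3 - <<'E'
from h import *
P0,R,s=now()
p,d,w=cloud("wrist")
for (u,v) in [(381,163),(347,203),(388,203),(337,243),(379,243),(432,176),(427,216),(420,252)]:
    m=[]
    for dv in range(-9,10,2):
        for du in range(-9,10,2):
            if du*du+dv*dv<81:m.append(w[v+dv,u+du])
    m=np.array(m);m=m[np.isfinite(m[:,0])]
    c=least_squares(lambda c:np.linalg.norm(m-c,axis=1)-.014,m.mean(0)-[0,0,.012],loss='soft_l1',f_scale=.001).x
    pc=pancoord(c[None])[0]*1000; t=(R.T@(c-P0))*1000
    print((u,v),"pan",pc.round(1),"scoop x",(t[1]-61).round(1),"z",(88.5-t[2]).round(1))
# ramp surface
q=sel(w,.68,.75,.05,.14,.008,.05,p,lambda c:(np.ptp(c,1)<30)&(c.max(1)<170)); t=pancoord(q)*1000
t=t[np.abs(t[:,1])<40]; 
for z in (15,20,25,30,35,40): 
    k=np.abs(t[:,2]-z)<2; print(z,np.median(t[k,0]) if k.sum() else None,k.sum())
E
```

```text
(381, 163) pan [59.2 29.2 22.2] scoop x 21.0 z 16.4
(347, 203) pan [38.7  1.4 22.6] scoop x 0.3 z 16.5
(388, 203) pan [67.6  1.7 22.1] scoop x 29.2 z 16.4
(337, 243) pan [ 35.  -28.1  22.2] scoop x -3.6 z 16.1
(379, 243) pan [ 64.4 -28.8  22.6] scoop x 25.8 z 16.8
(432, 176) pan [93.6 21.  19.4] scoop x 55.4 z 13.9
(427, 216) pan [93.2 -7.7 19.8] scoop x 54.7 z 14.4
(420, 252) pan [ 94.8 -35.9  20.1] scoop x 56.1 z 14.7
15 109.58055619660013 329
20 114.01756454621231 1044
25 118.70110607525254 1290
30 124.1461913612504 1260
35 129.38735322180713 1266
40 134.10423100822794 878
```

Five balls are on the scoop. The front three, at (432,176), (427,216) and (420,252), are wedged against the ramp foot, and the arm's give has pitched the lip down 0.6°. I'll trim the pitch and push a little more.

>>> play_rows --plan '[{"hand": 12,"slide": [0,0,-0.8],"delta_rot": [-0.1,0,0]},{"hand": 12,"slide": [0,2,0],"delta_rot": [-0.1,0,0]},{"hand": 12,"slide": [0,3,0],"delta_rot": [0,0,0]},{"hand": 12,"slide": [0,3,0],"delta_rot": [0,0,0]},{"hand": 12,"slide": [0,0,0],"delta_rot": [0,0,0]}]'

```text
time_s: 23.62
eef_pos: [0.5732, 0.0916, 0.0944]
ee_rot: [2.164, 2.27, 0.009]
ft_force: [-10.1, -0.4, 11.4]
width: 0.0192
```

Run:
```python
from h import *
P,R=scoop_tcp(*pan_pt(.05),.006,PY);step(P,R);print(env.sense()['ft_force'],env.sense()['ft_torque'])
p,d,w=cloud("wrist","pics/w15.png")
```

```text
t 23.62 at [0.5732 0.0916 0.0944] slide [-0.   3.5 -0.1] len 3.5 rot [0.074 0.002 0.001] slide after rot [-0.   3.5 -0.1]
[-10.09342775  -0.37863015  11.43113569] [-0.25865949  2.91047708 -0.05604195]
```

View pics/w15.png

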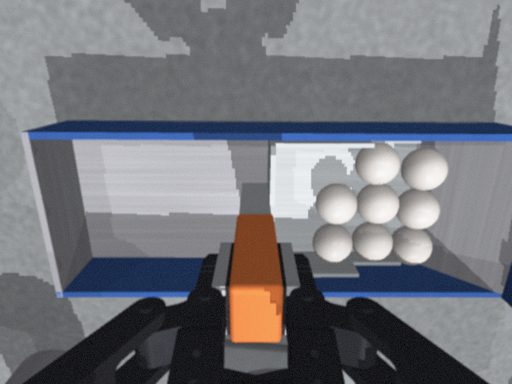

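>>> play_rows --plan '[{"hand": 12,"slide": [0,2,0],"delta_rot": [0,0,0]},{"hand": 12,"slide": [0,2,-0.5],"delta_rot": [-0.1,0,0]},{"hand": 12,"slide": [0,2,0],"delta_rot": [0,0,0]},{"hand": 12,"slide": [0,2,-0.5],"delta_rot": [0,0,0]},{"hand": 12,"slide": [0,0,0],"delta_rot": [0,0,0]}]'

```text
time_s: 24.08
eef_pos: [0.5776, 0.092, 0.0944]
ee_rot: [2.162, 2.27, 0.011]
ft_force: [-17.8, -1.1, 13.8]
width: 0.0196
```

Run:
```python
from h import *
P,R=scoop_tcp(*pan_pt(.05),.006,PY);step(P,R);print(env.sense()['ft_force'],env.sense()['ft_torque'])
p,d,w=cloud("wrist","pics/w16.png")
```

```text
t 24.08 at [0.5776 0.092  0.0944] slide [-0.2 -1.  -0.1] len 1.0 rot [0.091 0.002 0.004] slide after rot [-0.2 -1.  -0.1]
[-17.79136485  -1.10422667  13.77359496] [-0.2861893   3.67502338 -0.08265897]
```

View pics/w16.png

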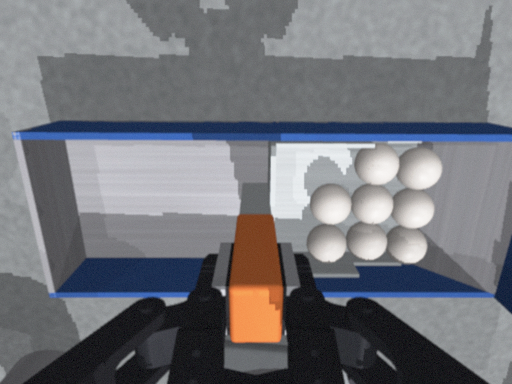

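All eight balls are on the scoop floor, with the lip at the ramp. Now I'll tilt the lip up 15° about the heel so the balls roll back.

>>> play_rows --plan '[{"hand": 12,"slide": [0,-2,-0.5],"delta_rot": [-0.25,0,0]},{"hand": 12,"slide": [0,-3,-0.7],"delta_rot": [-0.4,0,0]},{"hand": 12,"slide": [0,-3.7,-0.9],"delta_rot": [-0.4,0,0]},{"hand": 12,"slide": [0,-3.7,-0.9],"delta_rot": [-0.4,0,0]},{"hand": 12,"slide": [0,-3.7,-1],"delta_rot": [-0.4,0,0]},{"hand": 12,"slide": [0,-3.7,-1],"delta_rot": [-0.4,0,0]},{"hand": 12,"slide": [0,-3.7,-1],"delta_rot": [-0.3,0,0]},{"hand": 12,"slide": [0,0,0],"delta_rot": [0,0,0]},{"hand": 12,"slide": [0,0,0],"delta_rot": [0,0,0]}]'

```text
time_s: 24.88
eef_pos: [0.5592, 0.0909, 0.0958]
ee_rot: [2.017, 2.116, 0.312]
ft_force: [0.8, 0.0, -5.0]
width: 0.0189
```

Run:
```python
from h import *
p,R,s=now();print(p,R.T@[0,0,1],s['ft_force'],"pitch",np.degrees(np.arcsin(R[2,1])),"origin z",(p+R@[-.0012,.061,.0885]))
p,d,w=cloud("wrist","pics/w17.png")
p,d,w=cloud("scene","pics/sc17.png")
a=cv2.imread("pics/sc17.png")[170:300,170:340];cv2.imwrite("pics/c17.png",cv2.resize(a,(680,520),interpolation=2))
```

```text
[0.55920983 0.09091661 0.09584529] [ 1.14364591e-04  2.88320039e-01 -9.57534095e-01] [ 0.79533114  0.0069738  -4.95119533] pitch 16.757405898490983 origin z [0.64309669 0.09374056 0.02869091]
```

View pics/w17.png

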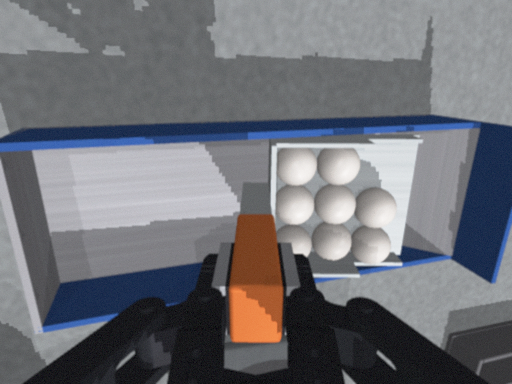

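View pics/c17.png

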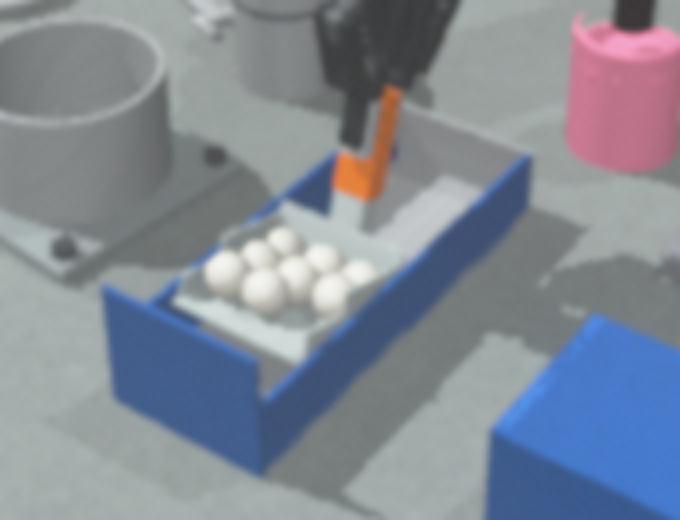

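All eight balls rolled to the back of the bowl (wrist picture, around (330,205)). Lifting gently.

>>> play_rows --plan '[{"hand": 12,"slide": [0,1.5,-5],"delta_rot": [0,0,0]},{"hand": 12,"slide": [0,3,-10],"delta_rot": [0,0,0]},{"hand": 12,"slide": [0,4.5,-15],"delta_rot": [0,0,0]},{"hand": 12,"slide": [0,4.5,-15],"delta_rot": [0,0,0]},{"hand": 12,"slide": [0,4.5,-15],"delta_rot": [0,0,0]},{"hand": 12,"slide": [0,4.5,-15],"delta_rot": [0,0,0]},{"hand": 12,"slide": [0,4.5,-15],"delta_rot": [0,0,0]},{"hand": 12,"slide": [0,4.5,-15],"delta_rot": [0,0,0]},{"hand": 12,"slide": [0,3,-10],"delta_rot": [0,0,0]},{"hand": 12,"slide": [0,1.5,-5],"delta_rot": [0,0,0]},{"hand": 12,"slide": [0,0,0],"delta_rot": [0,0,0]}]'

```text
time_s: 25.9
eef_pos: [0.5626, 0.091, 0.2264]
ee_rot: [2.011, 2.11, 0.322]
ft_force: [0.9, -0.4, -5.1]
width: 0.0193
```

```bash
cat >> h.py <<'E'
POT=np.array([.5995,-.129])
def lip_tcp(lx,ly,lz,yaw,pitch):
    R=Rt(yaw+0.4,pitch); return np.array([lx,ly,lz])-R@np.array([-.0016,.111,.0885]),R
E
python3 - <<'E'
from h import *
s=env.sense();print(s['ft_force'],s['width'])
P,R=lip_tcp(POT[0]-.025,POT[1],.15,2.35,-16.8);print(P);step(P,R)
p,d,w=cloud("wrist","pics/w18.png")
E
```

```text
[ 0.87024351 -0.38195023 -5.12000531] 0.019270923133521307
[ 0.44273329 -0.13372736  0.20264025]
t 25.9 at [0.5626 0.091  0.2264] slide [-218.8 -131.6  -16.3] len 255.8 rot [ 0.093  0.001 -0.   ] slide after rot [-218.8 -131.8  -15. ]
```

View pics/w18.png

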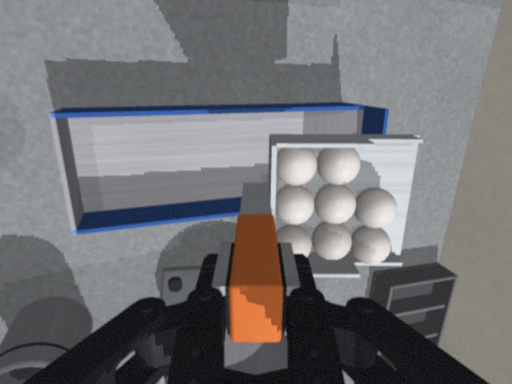

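>>> play_rows --plan '[{"hand": 12,"slide": [-4,-2.4,-0.3],"delta_rot": [0,0,0]},{"hand": 12,"slide": [-8,-4.8,-0.6],"delta_rot": [0,0,0]},{"hand": 12,"slide": [-12,-7.2,-0.9],"delta_rot": [0,0,0]},{"hand": 12,"slide": [-15,-9,-1.1],"delta_rot": [0,0,0]},{"hand": 12,"slide": [-15,-9,-1.1],"delta_rot": [0,0,0]},{"hand": 12,"slide": [-15,-9,-1.1],"delta_rot": [0,0,0]},{"hand": 12,"slide": [-15,-9,-1.1],"delta_rot": [0,0,0]},{"hand": 12,"slide": [-15,-9,-1.1],"delta_rot": [0,0,0]},{"hand": 12,"slide": [-15,-9,-1.1],"delta_rot": [0,0,0]},{"hand": 12,"slide": [-15,-9,-1.1],"delta_rot": [0,0,0]},{"hand": 12,"slide": [-15,-9,-1.1],"delta_rot": [0,0,0]},{"hand": 12,"slide": [-15,-9,-1.1],"delta_rot": [0,0,0]},{"hand": 12,"slide": [-15,-9,-1.1],"delta_rot": [0,0,0]},{"hand": 12,"slide": [-15,-9,-1.1],"delta_rot": [0,0,0]},{"hand": 12,"slide": [-14,-8.5,-1],"delta_rot": [0,0,0]},{"hand": 12,"slide": [-10,-6,-0.7],"delta_rot": [0,0,0]},{"hand": 12,"slide": [-6,-3.6,-0.4],"delta_rot": [0,0,0]},{"hand": 12,"slide": [0,0,0],"delta_rot": [0,0,0]},{"hand": 12,"slide": [0,0,0],"delta_rot": [0,0,0]}]'

```text
time_s: 27.53
eef_pos: [0.4407, -0.1341, 0.1996]
ee_rot: [2.016, 2.112, 0.317]
ft_force: [0.5, 0.2, -4.7]
width: 0.019
```

Run:
```python
from h import *
s=env.sense();print(s['ft_force'],s['width'],s['joints'].round(2))
P,R=lip_tcp(POT[0]-.025,POT[1],.15,2.35,-16.8);step(P,R)
p,d,w=cloud("wrist","pics/w19.png")
p,d,w=cloud("side","pics/s19.png")
for ph in (-16.8,-12,-8,-4,0,4,8,12,16,20,30): print(ph,lip_tcp(POT[0]-.025,POT[1],.12,2.35,ph)[0].round(4))
```

```text
[ 0.54689844  0.24998928 -4.71964299] 0.019012251032374385 [-0.56 -0.31  2.2   0.2   1.01 -0.7 ]
t 27.53 at [ 0.4407 -0.1341  0.1996] slide [ 0.3  2.8 -2.3] len 3.6 rot [ 0.041 -0.002 -0.013] slide after rot [ 0.3  2.8 -2.3]
-16.8 [ 0.4427 -0.1337  0.1726]
-12 [ 0.4476 -0.1335  0.1835]
-8 [ 0.4523 -0.1333  0.1922]
-4 [ 0.4577 -0.133   0.2005]
0 [ 0.4636 -0.1327  0.2085]
4 [ 0.47   -0.1324  0.216 ]
8 [ 0.4769 -0.1321  0.2231]
12 [ 0.4844 -0.1317  0.2296]
16 [ 0.4922 -0.1314  0.2357]
20 [ 0.5005 -0.131   0.2411]
30 [ 0.5226 -0.1299  0.2521]
```

View pics/w19.png

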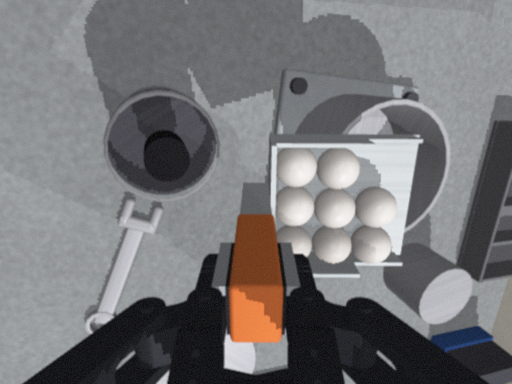

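View pics/s19.png

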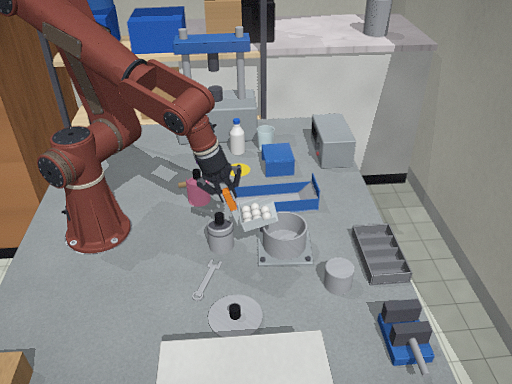

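>>> play_rows --plan '[{"hand": 12,"slide": [0,2.3,-2.9],"delta_rot": [0.25,0,0]},{"hand": 12,"slide": [0,4.6,-5.8],"delta_rot": [0.5,0,0]},{"hand": 12,"slide": [0,4.6,-5.8],"delta_rot": [0.5,0,0]},{"hand": 12,"slide": [0,2.3,-2.9],"delta_rot": [0.25,0,0]},{"hand": 12,"slide": [0,-0.8,5],"delta_rot": [0,0,0]},{"hand": 12,"slide": [0,-1.2,8],"delta_rot": [0,0,0]},{"hand": 12,"slide": [0,-1.2,8],"delta_rot": [0,0,0]},{"hand": 12,"slide": [0,-0.6,4],"delta_rot": [0,0,0]},{"hand": 12,"slide": [0,0,0],"delta_rot": [0,0,0]},{"hand": 12,"slide": [0,0,0],"delta_rot": [0,0,0]}]'

```text
time_s: 28.47
eef_pos: [0.4492, -0.1331, 0.1937]
ee_rot: [2.1, 2.202, 0.155]
ft_force: [0.9, -0.5, -4.6]
width: 0.0195
```

Run:
```python
from h import *
P,R,s=now();print("pitch",np.degrees(np.arcsin(-R[2,1])),"lip",P+R@[-.0016,.111,.0885],s['ft_force'])
p,d,w=cloud("wrist","pics/w20.png")
```

```text
pitch -7.990975617737129 lip [ 0.57134957 -0.12882595  0.12153734] [ 0.9194111  -0.46289506 -4.61374346]
```

View pics/w20.png

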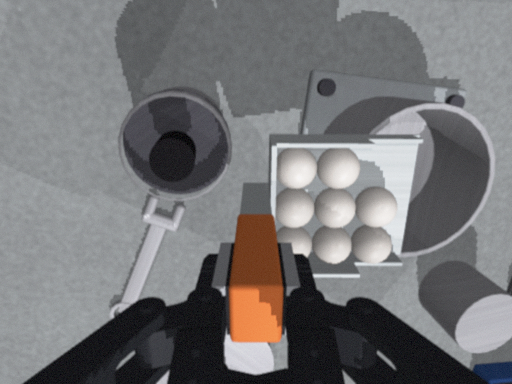

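>>> play_rows --plan '[{"hand": 12,"slide": [0,3.1,-1.9],"delta_rot": [0.33,0,0]},{"hand": 12,"slide": [0,3.1,-0.9],"delta_rot": [0.33,0,0]},{"hand": 12,"slide": [0,3.1,-0.9],"delta_rot": [0.33,0,0]},{"hand": 12,"slide": [0,3.1,-0.9],"delta_rot": [0.33,0,0]},{"hand": 12,"slide": [0,3.1,-3.9],"delta_rot": [0.33,0,0]},{"hand": 12,"slide": [0,3.1,-3.9],"delta_rot": [0.33,0,0]},{"hand": 12,"slide": [0,3.1,-3.9],"delta_rot": [0.33,0,0]},{"hand": 12,"slide": [0,3.1,-3.9],"delta_rot": [0.33,0,0]},{"hand": 12,"slide": [0,3.1,-3.9],"delta_rot": [0.33,0,0]},{"hand": 12,"slide": [0,0,0],"delta_rot": [0,0,0]},{"hand": 12,"slide": [0,0,0],"delta_rot": [0,0,0]},{"hand": 12,"slide": [0,0,0],"delta_rot": [0,0,0]},{"hand": 12,"slide": [0,0,0],"delta_rot": [0,0,0]}]'

```text
time_s: 29.6
eef_pos: [0.479, -0.1324, 0.2198]
ee_rot: [-2.085, -2.186, 0.184]
ft_force: [-0.4, 0.2, -2.1]
width: 0.0196
```

Run:
```python
from h import *
P,R,s=now();print("pitch",np.degrees(np.arcsin(-R[2,1])),"lip",P+R@[-.0016,.111,.0885],s['ft_force'])
p,d,w=cloud("wrist","pics/w21.png")
```

```text
pitch 9.605354343347248 lip [ 0.57365149 -0.12955359  0.11399018] [-0.40654161  0.16268898 -2.10880206]
```

View pics/w21.png

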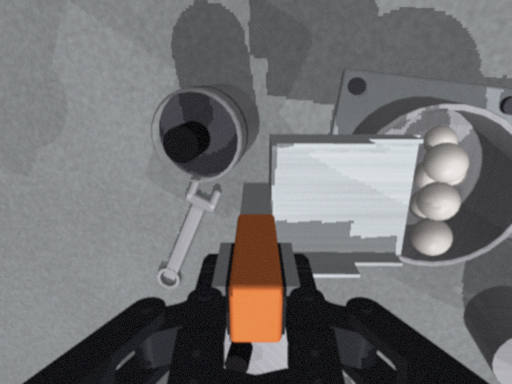

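The scoop is empty and the balls are in the pot, around (440,190). Next I'll lift the scoop, level it and count the balls.

>>> play_rows --plan '[{"hand": 12,"slide": [0,-1.5,-9],"delta_rot": [0,0,0]},{"hand": 12,"slide": [0,-3,-18],"delta_rot": [0,0,0]},{"hand": 12,"slide": [0,-3,-18],"delta_rot": [0,0,0]},{"hand": 12,"slide": [0,-3,-18],"delta_rot": [0,0,0]},{"hand": 12,"slide": [0,0,0],"delta_rot": [-0.8,0,0]},{"hand": 12,"slide": [0,-20,0],"delta_rot": [-0.8,0,0]},{"hand": 12,"slide": [0,-25,0],"delta_rot": [0,0,0]},{"hand": 12,"slide": [0,-25,0],"delta_rot": [0,0,0]},{"hand": 12,"slide": [0,0,0],"delta_rot": [0,0,0]},{"hand": 12,"slide": [0,0,0],"delta_rot": [0,0,0]},{"hand": 12,"slide": [0,0,0],"delta_rot": [0,0,0]}]'

```text
time_s: 30.57
eef_pos: [0.41, -0.1358, 0.2862]
ee_rot: [2.167, 2.273, -0.0]
ft_force: [-0.1, 0.4, -1.3]
width: 0.0194
```

Run:
```python
from h import *
P,R,s=now();print(P,"pitch",np.degrees(np.arcsin(-R[2,1])),s['ft_force'],s['joints'])
p,d,w=cloud("wrist","pics/w22.png")
p,d,w=cloud("scene","pics/sc22.png")
p,d,w=cloud("side","pics/s22.png")
a=cv2.imread("pics/sc22.png")[140:270,130:330];b=cv2.imread("pics/s22.png")[150:290,180:360]
cv2.imwrite("pics/c22.png",np.hstack([cv2.resize(a,(400,300)),cv2.resize(b,(400,300))]))
```

```text
[ 0.41004421 -0.13584741  0.28619821] pitch -0.042140390313546515 [-0.11562557  0.42075508 -1.27411786] [-4.82197943e-01 -2.59540950e-01  1.97836043e+00 -6.93982840e-04
  1.42151902e+00 -5.29661294e-01]
```

View pics/w22.png

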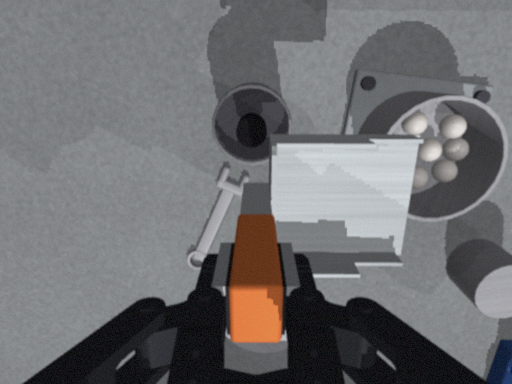

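View pics/c22.png

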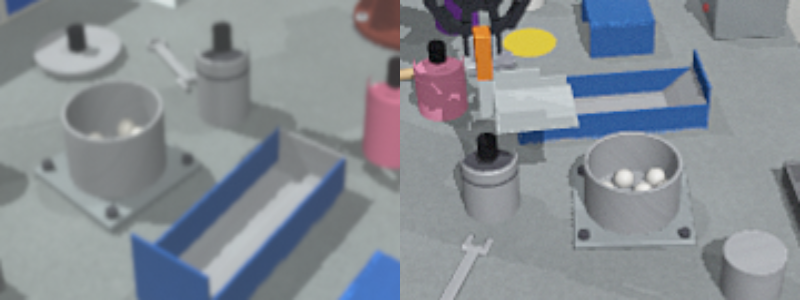

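Run:
```python
from h import *
P0,R,s=now()
p,d,w=cloud("wrist")
t=(w.reshape(-1,3)-P0)@R*1000
k=np.isfinite(t[:,0])&(t[:,1]>-20)&(t[:,1]<140)&(np.abs(t[:,0])<60);t=t[k]
f=t[(t[:,2]>80)&(t[:,2]<93)];print("floor",rect(f/1000),np.polyfit(f[:,1],f[:,2],1),np.polyfit(f[:,0],f[:,2],1),np.median(f[:,2]))
f=t[(t[:,2]>66)&(t[:,2]<74)];print("low tops",rect(f/1000),len(f))
step([.4324,.3274,.23],Rt(2.03))
```

```text
floor ((-0.6313552856445312, 50.996177673339844), (92.7942886352539, 120.49432373046875), 0.8835121989250183) [8.25813887e-04 8.59767261e+01] [3.86402517e-03 8.60335000e+01] 86.13171347058683
low tops ((-1.1442337036132812, 48.475181579589844), (114.3809814453125, 93.3349380493164), 89.97054290771484) 1133
t 30.77 at [ 0.4101 -0.1356  0.2852] slide [461.4  44.8  55.1] len 466.8 rot [-0.018  0.     0.125] slide after rot [461.9  38.7  55.2]
```

>>> play_rows --plan '[{"hand": 12,"slide": [12,1,0],"delta_rot": [0,0,0.12]},{"hand": 12,"slide": [24,2,0],"delta_rot": [0,0,0]},{"hand": 12,"slide": [30,2.5,0],"delta_rot": [0,0,0]},{"hand": 12,"slide": [30,2.5,0],"delta_rot": [0,0,0]},{"hand": 12,"slide": [30,2.5,0],"delta_rot": [0,0,0]},{"hand": 12,"slide": [30,2.5,0],"delta_rot": [0,0,0]},{"hand": 12,"slide": [30,2.5,0],"delta_rot": [0,0,0]},{"hand": 12,"slide": [30,2.5,0],"delta_rot": [0,0,0]},{"hand": 12,"slide": [30,2.5,0],"delta_rot": [0,0,0]},{"hand": 12,"slide": [30,2.5,5],"delta_rot": [0,0,0]},{"hand": 12,"slide": [30,2.5,10],"delta_rot": [0,0,0]},{"hand": 12,"slide": [30,2.5,10],"delta_rot": [0,0,0]},{"hand": 12,"slide": [30,2.5,10],"delta_rot": [0,0,0]},{"hand": 12,"slide": [30,2.5,10],"delta_rot": [0,0,0]},{"hand": 12,"slide": [30,2.5,10],"delta_rot": [0,0,0]},{"hand": 12,"slide": [24,2,0],"delta_rot": [0,0,0]},{"hand": 12,"slide": [12,1,0],"delta_rot": [0,0,0]},{"hand": 12,"slide": [0,0,0],"delta_rot": [0,0,0]},{"hand": 12,"slide": [0,0,0],"delta_rot": [0,0,0]},{"hand": 12,"slide": [0,0,0],"delta_rot": [0,0,0]}]'

```text
time_s: 32.43
eef_pos: [0.4315, 0.3268, 0.23]
ee_rot: [-2.182, -2.26, 0.003]
ft_force: [0.2, -0.3, -1.8]
width: 0.0192
```

Run:
```python
from h import *
step([.4324,.3274,.1044],Rt(2.03))
p,d,w=cloud("wrist","pics/w23.png")
q=sel(w,.56,.8,.2,.45,.06,.08,p,blue);print("hood",rect(q),np.median(q[:,2]),len(q))
```

```text
t 32.43 at [0.4315 0.3268 0.23  ] slide [  0.7   1.2 125.6] len 125.6 rot [-0.019  0.008 -0.004] slide after rot [  0.5   0.9 125.6]
hood ((629.2139892578125, 329.5610046386719), (106.33488464355469, 133.2578125), 3.1899187564849854) 0.06956957657067923 13419
```

View pics/w23.png

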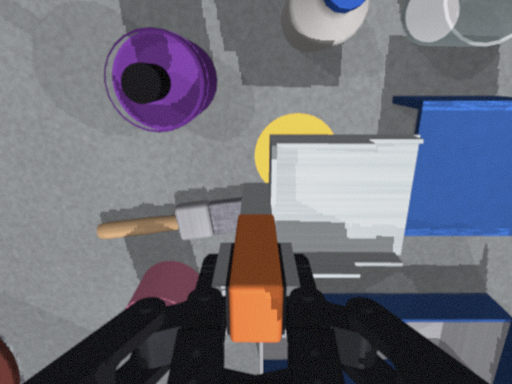

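>>> play_rows --plan '[{"hand": 12,"slide": [0.3,0.5,12],"delta_rot": [0,0,0]},{"hand": 12,"slide": [0.3,0.5,24],"delta_rot": [0,0,0]},{"hand": 12,"slide": [0,0,26],"delta_rot": [0,0,0]},{"hand": 12,"slide": [0,0,26],"delta_rot": [0,0,0]},{"hand": 12,"slide": [0,0,22],"delta_rot": [0,0,0]},{"hand": 12,"slide": [0,0,13],"delta_rot": [0,0,0]},{"hand": 12,"slide": [0,0,0],"delta_rot": [0,0,0]},{"hand": 12,"slide": [0,0,0],"delta_rot": [0,0,0]},{"hand": 12,"slide": [0,0,0],"delta_rot": [0,0,0]}]'

```text
time_s: 33.23
eef_pos: [0.4328, 0.3281, 0.1078]
ee_rot: [-2.182, -2.259, -0.0]
ft_force: [0.4, 0.3, -1.5]
width: 0.019
```

Run:
```python
from h import *
step([.5483,.3305,.1044],Rt(2.03));print(env.sense()['ft_force'])
```

```text
t 33.23 at [0.4328 0.3281 0.1078] slide [ -1.6 115.5   3.3] len 115.6 rot [-0.004 -0.007 -0.008] slide after rot [ -1.7 115.5   3.4]
[ 0.38609004  0.29875147 -1.52264891]
```

Sliding it in under the hood.

>>> play_rows --plan '[{"hand": 12,"slide": [-0.2,6,1],"delta_rot": [0,0,0]},{"hand": 12,"slide": [-0.3,12,1],"delta_rot": [0,0,0]},{"hand": 12,"slide": [-0.3,16,1],"delta_rot": [0,0,0]},{"hand": 12,"slide": [-0.3,18,1],"delta_rot": [0,0,0]},{"hand": 12,"slide": [-0.3,18,1],"delta_rot": [0,0,0]},{"hand": 12,"slide": [-0.3,18,1],"delta_rot": [0,0,0]},{"hand": 12,"slide": [0,15,0],"delta_rot": [0,0,0]},{"hand": 12,"slide": [0,9,0],"delta_rot": [0,0,0]},{"hand": 12,"slide": [0,3.5,0],"delta_rot": [0,0,0]},{"hand": 12,"slide": [0,0,4],"delta_rot": [0,0,0]},{"hand": 12,"slide": [0,0,4],"delta_rot": [0,0,0]},{"hand": 12,"slide": [0,0,2],"delta_rot": [0,0,0]},{"hand": 12,"slide": [0,0,0],"delta_rot": [0,0,0]},{"hand": 12,"slide": [0,0,0],"delta_rot": [0,0,0]}]'

```text
time_s: 34.4
eef_pos: [0.5462, 0.3305, 0.09]
ee_rot: [-2.18, -2.26, 0.005]
ft_force: [-0.5, 0.2, -1.4]
width: 0.0191
```

Run:
```python
from h import *
step([.5483,.3305,.0884],Rt(2.03));print(env.sense()['ft_force'])
```

```text
t 34.4 at [0.5462 0.3305 0.09  ] slide [-0.   2.1  1.6] len 2.6 rot [-0.034  0.005  0.005] slide after rot [-0.   2.1  1.6]
[-0.46176474  0.16473714 -1.40754562]
```

>>> play_rows --plan '[{"hand": 12,"slide": [0,2,0],"delta_rot": [-0.03,0,0]},{"hand": 12,"slide": [0,0,1],"delta_rot": [0,0,0]},{"hand": 12,"slide": [0,0,0.8],"delta_rot": [0,0,0]},{"hand": 12,"slide": [0,0,0.5],"delta_rot": [0,0,0]},{"hand": 12,"slide": [0,0,0],"delta_rot": [0,0,0]},{"hand": 12,"slide": [0,0,0],"delta_rot": [0,0,0]}]'

```text
time_s: 34.9
eef_pos: [0.5495, 0.3306, 0.0885]
ee_rot: [2.181, 2.26, 0.002]
ft_force: [-0.8, -1.1, -0.9]
width: 0.0196
```

>>> play_rows --plan '[{"hand": 12,"slide": [0,0,0.8],"delta_rot": [0,0,0]},{"hand": 12,"slide": [0,0,0],"delta_rot": [0,0,0]},{"hand": 12,"slide": [0,0,0],"delta_rot": [0,0,0]}]'

```text
time_s: 35.15
eef_pos: [0.5496, 0.3307, 0.0884]
ee_rot: [2.181, 2.26, 0.002]
ft_force: [-2.1, -1.0, 4.0]
width: 0.0192
```

>>> play_rows --plan '[{"hand": 35,"slide": [0,0,0],"delta_rot": [0,0,0]},{"hand": 55,"slide": [0,0,0],"delta_rot": [0,0,0]},{"hand": 75,"slide": [0,0,0],"delta_rot": [0,0,0]},{"hand": 85,"slide": [0,0,0],"delta_rot": [0,0,0]},{"hand": 85,"slide": [0,0,0],"delta_rot": [0,0,0]},{"hand": 85,"slide": [0,0,-10],"delta_rot": [0,0,0]},{"hand": 85,"slide": [0,0,-20],"delta_rot": [0,0,0]},{"hand": 85,"slide": [0,0,-30],"delta_rot": [0,0,0]},{"hand": 85,"slide": [0,0,-30],"delta_rot": [0,0,0]},{"hand": 85,"slide": [0,0,-30],"delta_rot": [0,0,0]},{"hand": 85,"slide": [0,0,-20],"delta_rot": [0,0,0]},{"hand": 85,"slide": [0,0,0],"delta_rot": [0,0,0]},{"hand": 85,"slide": [0,0,0],"delta_rot": [0,0,0]}]'

```text
time_s: 36.23
eef_pos: [0.5504, 0.3312, 0.2304]
ee_rot: [2.18, 2.259, 0.008]
ft_force: [0.1, -0.3, -0.0]
width: 0.0848
```

Run:
```python
from h import *
p,d,w=cloud("wrist","pics/w24.png")
q=sel(w,.5,.6,.28,.38,.115,.14,p,ora);print("handle",rect(q),q[:,2].max(),np.median(q[:,2]),len(q))
q=sel(w,.56,.8,.2,.45,.06,.08,p,blue);print("hood",rect(q),np.median(q[:,2]),len(q))
q=sel(w,.4,.56,.25,.42,-.01,.01,p,yel);print("mat",circr(q[np.hypot(*(q[:,:2]-[.478,.3257]).T)>.042],.047),rect(q),len(q))
ps,d,ws=cloud("side","pics/s24.png")
q=sel(ws,.33,.5,-.2,-.02,.115,.135);print("can knob side",q.mean(0),len(q))
q=sel(ws,.33,.56,-.5,-.3,.04,.055);print("lid knob side",q.mean(0),len(q))
step([.405,-.102,.23],Rt(92.2))
```

```text
handle ((549.6532592773438, 330.4714660644531), (18.757822036743164, 26.038448333740234), 1.646414875984192) 0.1299252110450351 0.12748910890851226 878
hood ((631.8253784179688, 329.814697265625), (111.55714416503906, 131.12181091308594), 1.9295897483825684) 0.06960688188177794 16151
mat (array([0.4777, 0.325 ]), 1148) ((476.11724853515625, 324.3008728027344), (94.9509048461914, 93.95355987548828), 86.31515502929688) 5433
can knob side [ 0.40677751 -0.10662671  0.12300152] 71
lid knob side [ 0.43944456 -0.39356904  0.04643058] 107
t 36.33 at [0.5484 0.3302 0.2263] slide [-426.9 -158.6   -3.2] len 455.4 rot [-1.4000e-02 -1.0000e-03 -1.5029e+01] slide after rot [ 159.8 -426.4   -3.7]
```

View pics/w24.png

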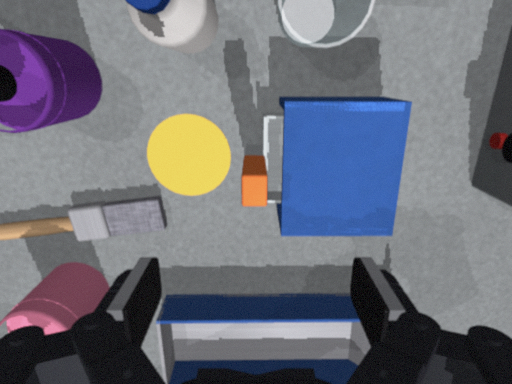

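View pics/s24.png

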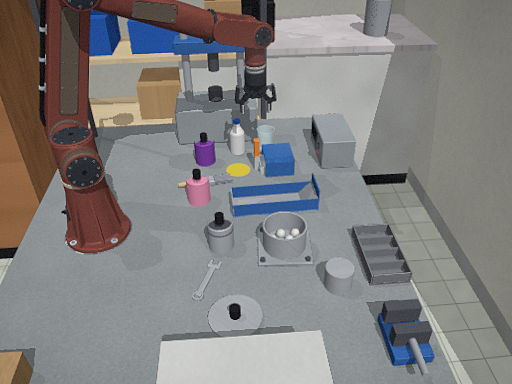

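The scoop is parked: handle (254,182), in front of the hood. The canister and lid are where they were. Fetching the canister.

>>> play_rows --plan '[{"hand": 85,"slide": [-30.5,-11.3,-1],"delta_rot": [0,0,0]},{"hand": 85,"slide": [-30.5,-11.3,-1],"delta_rot": [0,0,0]},{"hand": 85,"slide": [-30.5,-11.3,-1],"delta_rot": [0,0,0]},{"hand": 85,"slide": [-30.5,-11.3,-1],"delta_rot": [0,0,0]},{"hand": 85,"slide": [-30.5,-11.3,-1],"delta_rot": [0,0,0]},{"hand": 85,"slide": [-30.5,-11.3,-1],"delta_rot": [0,0,0]},{"hand": 85,"slide": [-30.5,-11.3,-1],"delta_rot": [0,0,0]},{"hand": 85,"slide": [-30.5,-11.3,-1],"delta_rot": [0,0,0]},{"hand": 85,"slide": [-30.5,-11.3,-1],"delta_rot": [0,0,0]},{"hand": 85,"slide": [-30.5,-11.3,-1],"delta_rot": [0,0,0]},{"hand": 85,"slide": [-30.5,-11.3,-1],"delta_rot": [0,0,0]},{"hand": 85,"slide": [-30.5,-11.3,-1],"delta_rot": [0,0,0]},{"hand": 85,"slide": [-30.5,-11.3,-1],"delta_rot": [0,0,0]},{"hand": 85,"slide": [-30.5,-11.3,-1],"delta_rot": [0,0,0]}]'

```text
time_s: 37.5
eef_pos: [0.4041, -0.1024, 0.2391]
ee_rot: [-2.179, -2.258, 0.001]
ft_force: [0.7, -0.4, 0.3]
width: 0.0847
```

>>> play_rows --plan '[{"hand": 85,"slide": [0,0,0],"delta_rot": [0,0,-1]},{"hand": 85,"slide": [0,0,0],"delta_rot": [0,0,-1]},{"hand": 85,"slide": [0,0,0],"delta_rot": [0,0,-1]},{"hand": 85,"slide": [0,0,0],"delta_rot": [0,0,-1]},{"hand": 85,"slide": [0,0,0],"delta_rot": [0,0,-1]},{"hand": 85,"slide": [0,0,0],"delta_rot": [0,0,-1]},{"hand": 85,"slide": [0,0,0],"delta_rot": [0,0,-1]},{"hand": 85,"slide": [0,0,0],"delta_rot": [0,0,-1]},{"hand": 85,"slide": [0,0,0],"delta_rot": [0,0,-1]},{"hand": 85,"slide": [0,0,0],"delta_rot": [0,0,-1]},{"hand": 85,"slide": [0,0,0],"delta_rot": [0,0,-1]},{"hand": 85,"slide": [0,0,0],"delta_rot": [0,0,-1]},{"hand": 85,"slide": [0,0,0],"delta_rot": [0,0,-1]},{"hand": 85,"slide": [0,0,0],"delta_rot": [0,0,-1]},{"hand": 85,"slide": [0,0,0],"delta_rot": [0,0,-1]},{"hand": 85,"slide": [0,0,0],"delta_rot": [0,0,0]},{"hand": 85,"slide": [0,0,0],"delta_rot": [0,0,0]}]'

```text
time_s: 38.92
eef_pos: [0.4052, -0.1013, 0.2396]
ee_rot: [0.051, -3.139, -0.002]
ft_force: [-0.8, -0.7, 0.6]
width: 0.0848
```

Run:
```python
from h import *
step([.405,-.102,.17],Rt(92.2))
p,d,w=cloud("wrist","pics/w25.png")
q=sel(w,.34,.50,-.2,-.02,.118,.135,p,lambda c:c.max(1)<90);print("can knob",q.mean(0),circ(q,.014),rect(q),np.median(q[:,2]))
q=sel(w,.34,.5,-.2,-.02,.087,.103);print("rim",circr(q[np.hypot(*(q[:,:2]-[.405,-.102]).T)>.03],.039),len(q))
```

```text
t 38.92 at [ 0.4052 -0.1013  0.2396] slide [ 0.  -0.8 69.6] len 69.6 rot [ 0.015 -0.02  -0.055] slide after rot [ 0.2 -0.7 69.6]
can knob [ 0.40288994 -0.10239606  0.12433896] (array([ 0.403 , -0.1024,  0.0101]), 962) ((403.5107116699219, -102.03555297851562), (27.49662971496582, 27.2935791015625), 1.1319023370742798) 0.12451192327269164
rim (array([ 0.4041, -0.1024]), 771) 844
```

View pics/w25.png

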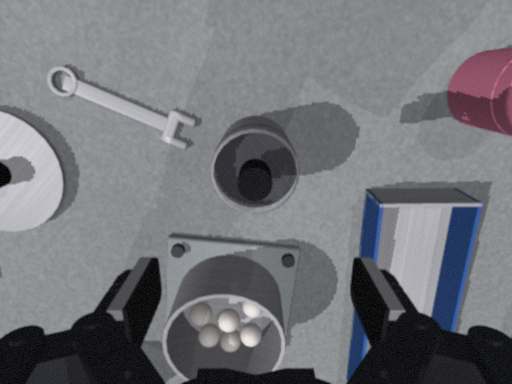

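>>> play_rows --plan '[{"hand": 85,"slide": [0.6,-0.4,18],"delta_rot": [0,0,0]},{"hand": 85,"slide": [0.6,-0.4,26],"delta_rot": [0,0,0]},{"hand": 85,"slide": [0,0,26],"delta_rot": [0,0,0]},{"hand": 85,"slide": [0,0,26],"delta_rot": [0,0,0]},{"hand": 85,"slide": [0,0,22],"delta_rot": [0,0,0]},{"hand": 85,"slide": [0,0,14],"delta_rot": [0,0,0]},{"hand": 85,"slide": [0,0,5],"delta_rot": [0,0,0]},{"hand": 85,"slide": [0,0,0],"delta_rot": [0,0,0]},{"hand": 50,"slide": [0,0,0],"delta_rot": [0,0,0]},{"hand": 20,"slide": [0,0,0],"delta_rot": [0,0,0]},{"hand": 20,"slide": [0,0,0],"delta_rot": [0,0,0]},{"hand": 20,"slide": [0,0,0],"delta_rot": [0,0,0]},{"hand": 20,"slide": [0,0,0],"delta_rot": [0,0,0]},{"hand": 20,"slide": [0,0,0],"delta_rot": [0,0,0]},{"hand": 20,"slide": [0,0,0],"delta_rot": [0,0,0]},{"hand": 20,"slide": [0,0,0],"delta_rot": [0,0,0]}]'

```text
time_s: 40.3
eef_pos: [0.406, -0.1025, 0.1055]
ee_rot: [-0.055, 3.138, 0.0]
ft_force: [-0.4, 1.6, 6.3]
width: 0.0263
```

>>> play_rows --plan '[{"hand": 20,"slide": [0,0,-6],"delta_rot": [0,0,0]},{"hand": 20,"slide": [0,0,-12],"delta_rot": [0,0,0]},{"hand": 20,"slide": [0,0,-18],"delta_rot": [0,0,0]},{"hand": 20,"slide": [0,0,-20],"delta_rot": [0,0,0]},{"hand": 20,"slide": [0,0,-20],"delta_rot": [0,0,0]},{"hand": 20,"slide": [0,0,-14],"delta_rot": [0,0,0]},{"hand": 20,"slide": [0,0,-6],"delta_rot": [0,0,0]},{"hand": 20,"slide": [0,0,0],"delta_rot": [0,0,0]},{"hand": 20,"slide": [0,0,0],"delta_rot": [0,0,0]}]'

```text
time_s: 41.05
eef_pos: [0.404, -0.1022, 0.199]
ee_rot: [0.056, -3.14, -0.001]
ft_force: [-0.1, -1.0, -6.6]
width: 0.0259
```

Run:
```python
from h import *
step([.477,.325,.20],Rt(92.2));print(env.sense()['ft_force'])
```

```text
t 41.05 at [ 0.404  -0.1022  0.199 ] slide [-88.  424.4  -0.8] len 433.4 rot [ 0.008 -0.011 -0.029] slide after rot [-89.3 424.1  -1. ]
[-0.10328728 -1.04641131 -6.6085796 ]
```

>>> play_rows --plan '[{"hand": 20,"slide": [-5,10,0],"delta_rot": [0,0,0]},{"hand": 20,"slide": [-11,20,0],"delta_rot": [0,0,0]},{"hand": 20,"slide": [-12,28,0],"delta_rot": [0,0,0]},{"hand": 20,"slide": [-12,28,0],"delta_rot": [0,0,0]},{"hand": 20,"slide": [-12,28,0],"delta_rot": [0,0,0]},{"hand": 20,"slide": [-12,28,0],"delta_rot": [0,0,0]},{"hand": 20,"slide": [-12,28,0],"delta_rot": [0,0,0]},{"hand": 20,"slide": [-12,28,0],"delta_rot": [0,0,0]},{"hand": 20,"slide": [0,28,0],"delta_rot": [0,0,0]},{"hand": 20,"slide": [0,28,0],"delta_rot": [0,0,0]},{"hand": 20,"slide": [0,28,0],"delta_rot": [0,0,0]},{"hand": 20,"slide": [0,28,0],"delta_rot": [0,0,0]},{"hand": 20,"slide": [0,28,0],"delta_rot": [0,0,0]},{"hand": 20,"slide": [0,28,0],"delta_rot": [0,0,0]},{"hand": 20,"slide": [0,28,0],"delta_rot": [0,0,0]},{"hand": 20,"slide": [0,20,0],"delta_rot": [0,0,0]},{"hand": 20,"slide": [0,10,0],"delta_rot": [0,0,0]},{"hand": 20,"slide": [0,0,0],"delta_rot": [0,0,0]},{"hand": 20,"slide": [0,0,0],"delta_rot": [0,0,0]},{"hand": 20,"slide": [0,0,0],"delta_rot": [0,0,0]}]'

```text
time_s: 42.72
eef_pos: [0.4775, 0.3227, 0.199]
ee_rot: [0.055, -3.14, 0.004]
ft_force: [-1.1, -1.1, -6.7]
width: 0.0261
```

Run:
```python
from h import *
step([.4765,.325,.105],Rt(92.2));print(env.sense()['ft_force'])
p,d,w=cloud("wrist","pics/w26.png")
```

```text
t 42.72 at [0.4775 0.3227 0.199 ] slide [ 0.8  2.5 94. ] len 94.1 rot [-0.023 -0.012 -0.034] slide after rot [ 0.9  2.3 94. ]
[-1.0501593  -1.1444079  -6.67227156]
```

View pics/w26.png

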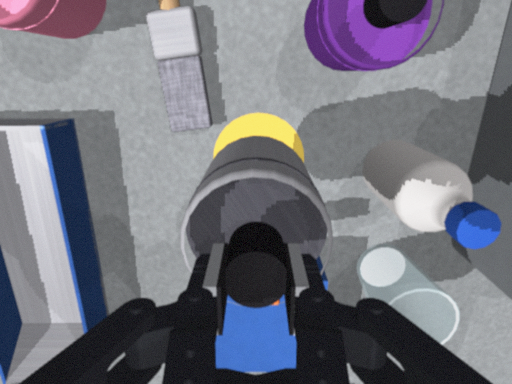

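>>> play_rows --plan '[{"hand": 20,"slide": [0.5,1.2,12],"delta_rot": [0,0,0]},{"hand": 20,"slide": [0.4,1.2,20],"delta_rot": [0,0,0]},{"hand": 20,"slide": [0,0,20],"delta_rot": [0,0,0]},{"hand": 20,"slide": [0,0,20],"delta_rot": [0,0,0]},{"hand": 20,"slide": [0,0,10],"delta_rot": [0,0,0]},{"hand": 20,"slide": [0,0,5],"delta_rot": [0,0,0]},{"hand": 20,"slide": [0,0,0],"delta_rot": [0,0,0]},{"hand": 20,"slide": [0,0,0],"delta_rot": [0,0,0]}]'

```text
time_s: 43.43
eef_pos: [0.4777, 0.3266, 0.114]
ee_rot: [-0.055, 3.139, 0.001]
ft_force: [-0.0, -0.0, -6.2]
width: 0.0256
```

>>> play_rows --plan '[{"hand": 20,"slide": [0,0,1.5],"delta_rot": [0,0,0]},{"hand": 20,"slide": [0,0,1],"delta_rot": [0,0,0]},{"hand": 20,"slide": [0,0,0],"delta_rot": [0,0,0]}]'

```text
time_s: 43.68
eef_pos: [0.4778, 0.327, 0.112]
ee_rot: [-0.056, 3.138, 0.001]
ft_force: [-0.9, -0.7, -6.6]
width: 0.0258
```

>>> play_rows --plan '[{"hand": 20,"slide": [0,-0.7,2.5],"delta_rot": [0,0,0]},{"hand": 20,"slide": [0,-0.7,2],"delta_rot": [0,0,0]},{"hand": 20,"slide": [0,0,0],"delta_rot": [0,0,0]}]'

```text
time_s: 43.93
eef_pos: [0.4768, 0.3249, 0.1059]
ee_rot: [-0.056, 3.141, -0.001]
ft_force: [-0.3, -0.2, -7.1]
width: 0.026
```

>>> play_rows --plan '[{"hand": 20,"slide": [0,0,1],"delta_rot": [0,0,0]},{"hand": 20,"slide": [0,0,0.6],"delta_rot": [0,0,0]},{"hand": 20,"slide": [0,0,0],"delta_rot": [0,0,0]}]'

```text
time_s: 44.18
eef_pos: [0.4774, 0.3254, 0.1058]
ee_rot: [-0.056, 3.14, -0.0]
ft_force: [-2.2, -1.3, -0.8]
width: 0.0258
```

>>> play_rows --plan '[{"hand": 20,"slide": [0,0,0.6],"delta_rot": [0,0,0]},{"hand": 20,"slide": [0,0,0],"delta_rot": [0,0,0]},{"hand": 40,"slide": [0,0,0],"delta_rot": [0,0,0]},{"hand": 60,"slide": [0,0,0],"delta_rot": [0,0,0]},{"hand": 85,"slide": [0,0,0],"delta_rot": [0,0,0]},{"hand": 85,"slide": [0,0,0],"delta_rot": [0,0,0]},{"hand": 85,"slide": [0,0,0],"delta_rot": [0,0,0]},{"hand": 85,"slide": [0,0,-12],"delta_rot": [0,0,0]},{"hand": 85,"slide": [0,0,-25],"delta_rot": [0,0,0]},{"hand": 85,"slide": [0,0,-30],"delta_rot": [0,0,0]},{"hand": 85,"slide": [0,0,-30],"delta_rot": [0,0,0]},{"hand": 85,"slide": [0,0,-30],"delta_rot": [0,0,0]},{"hand": 85,"slide": [0,0,0],"delta_rot": [0,0,0]},{"hand": 85,"slide": [0,0,0],"delta_rot": [0,0,0]}]'

```text
time_s: 45.35
eef_pos: [0.4791, 0.3263, 0.2354]
ee_rot: [-0.055, 3.133, 0.005]
ft_force: [0.8, -0.1, -1.3]
width: 0.0845
```

Run:
```python
from h import *
p,d,w=cloud("wrist","pics/w27.png")
q=sel(w,.4,.54,.25,.40,.118,.135,p,lambda c:c.max(1)<90);print("can knob",q.mean(0),rect(q))
q=sel(w,.4,.56,.25,.42,-.01,.01,p,yel);print("mat visible",len(q),circr(q[np.hypot(*(q[:,:2]-[.477,.3255]).T)>.042],.047))
q=sel(w,.5,.6,.28,.38,.115,.14,p,ora);print("handle",rect(q),len(q))
q=sel(w,.56,.8,.2,.45,.06,.08,p,blue);print("hood",rect(q),len(q))
step([.437,-.39,.25],Rt(92.2))
```

```text
can knob [0.47370725 0.32565866 0.12432258] ((474.46820068359375, 325.7194519042969), (27.54901123046875, 26.925094604492188), 1.0297104120254517)
mat visible 678 (array([0.4797, 0.3251]), 632)
handle ((548.4984130859375, 329.490478515625), (19.94488525390625, 25.044904708862305), 1.7817776203155518) 755
hood ((631.5118408203125, 329.8934020996094), (114.38323974609375, 130.1110382080078), 1.9896713495254517) 9838
t 45.4 at [0.4776 0.3255 0.2328] slide [  65.8 -713.6  -18.2] len 716.9 rot [ 0.011  0.034 -0.029] slide after rot [  68.1 -713.4  -17.2]
```

View pics/w27.png

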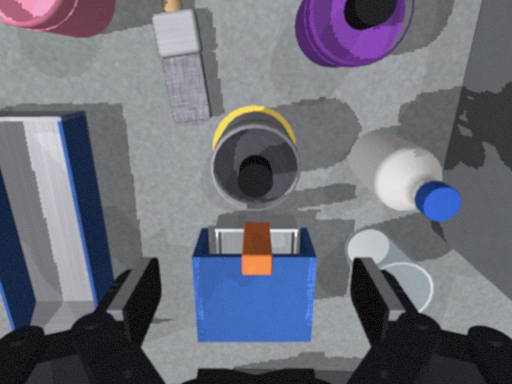

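>>> play_rows --plan '[{"hand": 85,"slide": [3,-34,-1],"delta_rot": [0,0,0]},{"hand": 85,"slide": [3,-34,-1],"delta_rot": [0,0,0]},{"hand": 85,"slide": [3,-34,-1],"delta_rot": [0,0,0]},{"hand": 85,"slide": [3,-34,-1],"delta_rot": [0,0,0]},{"hand": 85,"slide": [3,-34,-1],"delta_rot": [0,0,0]},{"hand": 85,"slide": [3,-34,-1],"delta_rot": [0,0,0]},{"hand": 85,"slide": [3,-34,-1],"delta_rot": [0,0,0]},{"hand": 85,"slide": [3,-34,-1],"delta_rot": [0,0,0]},{"hand": 85,"slide": [3,-34,-1],"delta_rot": [0,0,0]},{"hand": 85,"slide": [3,-34,-1],"delta_rot": [0,0,0]},{"hand": 85,"slide": [3,-34,-1],"delta_rot": [0,0,0]},{"hand": 85,"slide": [3,-34,-1],"delta_rot": [0,0,0]}]'

```text
time_s: 46.4
eef_pos: [0.4538, -0.0849, 0.2413]
ee_rot: [0.055, -3.139, -0.002]
ft_force: [0.6, 0.6, -0.2]
width: 0.0849
```

>>> play_rows --plan '[{"hand": 85,"slide": [0,0,0],"delta_rot": [0,0,1]},{"hand": 85,"slide": [0,0,0],"delta_rot": [0,0,1]},{"hand": 85,"slide": [0,0,0],"delta_rot": [0,0,1]},{"hand": 85,"slide": [0,0,0],"delta_rot": [0,0,1]},{"hand": 85,"slide": [0,0,0],"delta_rot": [0,0,1]},{"hand": 85,"slide": [0,0,0],"delta_rot": [0,0,1]},{"hand": 85,"slide": [0,0,0],"delta_rot": [0,0,1]},{"hand": 85,"slide": [0,0,0],"delta_rot": [0,0,1]},{"hand": 85,"slide": [0,0,0],"delta_rot": [0,0,1]},{"hand": 85,"slide": [0,0,0],"delta_rot": [0,0,1]},{"hand": 85,"slide": [0,0,0],"delta_rot": [0,0,1]},{"hand": 85,"slide": [0,0,0],"delta_rot": [0,0,1]},{"hand": 85,"slide": [0,0,0],"delta_rot": [0,0,1]},{"hand": 85,"slide": [0,0,0],"delta_rot": [0,0,1]},{"hand": 85,"slide": [0,0,0],"delta_rot": [0,0,1]}]'

```text
time_s: 47.65
eef_pos: [0.4541, -0.0833, 0.241]
ee_rot: [-2.185, -2.252, 0.002]
ft_force: [0.1, -0.7, 0.1]
width: 0.0853
```

Run:
```python
from h import *
step([.437,-.32,.25],Rt(2))
p,d,w=cloud("wrist","pics/w28.png")
q=sel(w,.3,.6,-.55,-.25,.011,.02);print("lid",rect(q),np.median(q[:,2]),len(q))
q=sel(w,.3,.6,-.55,-.25,.04,.055);print("knob",circ(q,.015),rect(q),len(q))
```

```text
t 47.65 at [ 0.4541 -0.0833  0.241 ] slide [-236.1  -24.3   -9.3] len 237.5 rot [-0.028 -0.015 -0.045] slide after rot [-236.   -25.4   -9. ]
lid ((432.9615783691406, -364.0317687988281), (143.25027465820312, 89.2518081665039), 7.662040710449219) 0.01424283960918222 3721h.py:47: RuntimeWarning: Mean of empty slice.
  r=least_squares(f,[*q[:,:2].mean(0),r0],loss='soft_l1',f_scale=.001);return r.x.round(4),len(q)
  ret = um.true_divide(
Traceback (most recent call last):
  File "h.py", line 47, in circ
    r=least_squares(f,[*q[:,:2].mean(0),r0],loss='soft_l1',f_scale=.001);return r.x.round(4),len(q)
ValueError: Initial guess is outside of provided bounds
```

View pics/w28.png

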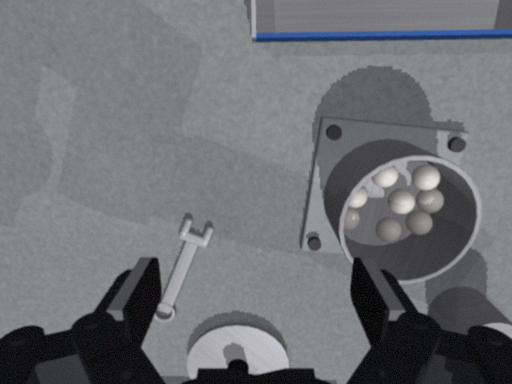

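All eight balls are visible in the pot, around (400,200). On to the lid.

>>> play_rows --plan '[{"hand": 85,"slide": [-30,-2,0],"delta_rot": [0,0,0]},{"hand": 85,"slide": [-30,-2,0],"delta_rot": [0,0,0]},{"hand": 85,"slide": [-30,-2,0],"delta_rot": [0,0,0]},{"hand": 85,"slide": [-30,-2,0],"delta_rot": [0,0,0]},{"hand": 85,"slide": [-30,-2,0],"delta_rot": [0,0,0]},{"hand": 85,"slide": [-30,-2,0],"delta_rot": [0,0,0]},{"hand": 85,"slide": [-30,-2,0],"delta_rot": [0,0,0]},{"hand": 85,"slide": [-30,-2,0],"delta_rot": [0,0,0]},{"hand": 85,"slide": [-30,-2,0],"delta_rot": [0,0,0]},{"hand": 85,"slide": [0,0,0],"delta_rot": [0,0,0]},{"hand": 85,"slide": [0,0,0],"delta_rot": [0,0,0]}]'

```text
time_s: 48.62
eef_pos: [0.446, -0.3548, 0.2413]
ee_rot: [-2.181, -2.257, -0.002]
ft_force: [0.4, 0.3, 0.1]
width: 0.0851
```

Run:
```python
from h import *
p,d,w=cloud("wrist","pics/w29.png")
q=sel(w,.3,.6,-.55,-.25,.009,.02);print("lid",rect(q),np.median(q[:,2]),len(q))
q=sel(w,.3,.6,-.45,-.3,.042,.052);print("knob",circ(q,.015),q.mean(0),rect(q),len(q))
step([.437,-.39,.08],Rt(2))
```

```text
lid ((406.15081787109375, -372.95245361328125), (143.71435546875, 215.6613006591797), 58.877906799316406) 0.013714838648909513 10890
knob (array([ 0.437 , -0.3909,  0.0107]), 610) [ 0.4370058  -0.3908136   0.04559276] ((436.9942932128906, -391.25970458984375), (28.808210372924805, 29.977630615234375), 1.9417877197265625) 610
t 48.67 at [ 0.4462 -0.3537  0.2415] slide [-36.4 -10.3 161.4] len 165.8 rot [-0.01  -0.029  0.005] slide after rot [-35.9 -10.5 161.5]
```

View pics/w29.png

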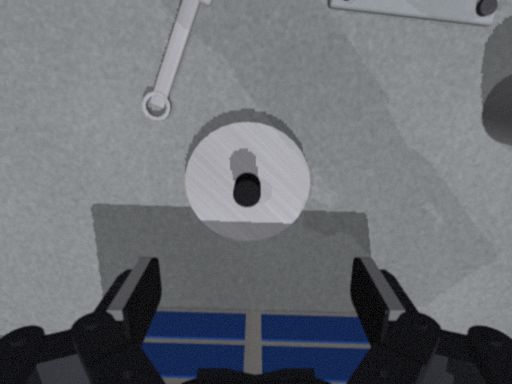

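>>> play_rows --plan '[{"hand": 85,"slide": [-4.6,-1.3,12],"delta_rot": [0,0,0]},{"hand": 85,"slide": [-4.6,-1.3,22],"delta_rot": [0,0,0]},{"hand": 85,"slide": [-4.6,-1.3,22],"delta_rot": [0,0,0]},{"hand": 85,"slide": [-4.6,-1.3,22],"delta_rot": [0,0,0]},{"hand": 85,"slide": [-4.6,-1.3,22],"delta_rot": [0,0,0]},{"hand": 85,"slide": [-4.6,-1.3,22],"delta_rot": [0,0,0]},{"hand": 85,"slide": [-4.6,-1.3,22],"delta_rot": [0,0,0]},{"hand": 85,"slide": [-4.6,-1.3,16],"delta_rot": [0,0,0]},{"hand": 85,"slide": [0,0,0],"delta_rot": [0,0,0]},{"hand": 85,"slide": [0,0,0],"delta_rot": [0,0,0]},{"hand": 85,"slide": [0,0,0],"delta_rot": [0,0,0]}]'

```text
time_s: 49.58
eef_pos: [0.4386, -0.3909, 0.0837]
ee_rot: [2.18, 2.261, 0.001]
ft_force: [1.3, 0.1, 0.6]
width: 0.085
```

Run:
```python
from h import *
step([.437,-.391,.022],Rt(2))
```

```text
t 49.58 at [ 0.4386 -0.3909  0.0837] slide [-0.1 -1.7 61.7] len 61.7 rot [0.015 0.003 0.015] slide after rot [-0.1 -1.6 61.7]
```

>>> play_rows --plan '[{"hand": 85,"slide": [0,-0.8,12],"delta_rot": [0,0,0]},{"hand": 85,"slide": [0,-0.8,18],"delta_rot": [0,0,0]},{"hand": 85,"slide": [0,0,16],"delta_rot": [0,0,0]},{"hand": 85,"slide": [0,0,10],"delta_rot": [0,0,0]},{"hand": 85,"slide": [0,0,4],"delta_rot": [0,0,0]},{"hand": 85,"slide": [0,0,0],"delta_rot": [0,0,0]},{"hand": 85,"slide": [0,0,0],"delta_rot": [0,0,0]},{"hand": 60,"slide": [0,0,0],"delta_rot": [0,0,0]},{"hand": 40,"slide": [0,0,0],"delta_rot": [0,0,0]},{"hand": 20,"slide": [0,0,0],"delta_rot": [0,0,0]},{"hand": 20,"slide": [0,0,0],"delta_rot": [0,0,0]},{"hand": 20,"slide": [0,0,0],"delta_rot": [0,0,0]},{"hand": 20,"slide": [0,0,0],"delta_rot": [0,0,0]},{"hand": 20,"slide": [0,0,0],"delta_rot": [0,0,0]},{"hand": 20,"slide": [0,0,0],"delta_rot": [0,0,0]},{"hand": 20,"slide": [0,0,0],"delta_rot": [0,0,0]}]'

```text
time_s: 50.92
eef_pos: [0.4372, -0.392, 0.024]
ee_rot: [2.18, 2.259, 0.001]
ft_force: [-0.8, 0.8, 5.2]
width: 0.0282
```

>>> play_rows --plan '[{"hand": 20,"slide": [0,0,-6],"delta_rot": [0,0,0]},{"hand": 20,"slide": [0,0,-14],"delta_rot": [0,0,0]},{"hand": 20,"slide": [0,0,-25],"delta_rot": [0,0,0]},{"hand": 20,"slide": [0,0,-30],"delta_rot": [0,0,0]},{"hand": 20,"slide": [0,0,-30],"delta_rot": [0,0,0]},{"hand": 20,"slide": [0,0,-30],"delta_rot": [0,0,0]},{"hand": 20,"slide": [0,0,-30],"delta_rot": [0,0,0]},{"hand": 20,"slide": [0,0,-14],"delta_rot": [0,0,0]},{"hand": 20,"slide": [0,0,-6],"delta_rot": [0,0,0]},{"hand": 20,"slide": [0,0,0],"delta_rot": [0,0,0]},{"hand": 20,"slide": [0,0,0],"delta_rot": [0,0,0]}]'

```text
time_s: 51.83
eef_pos: [0.4356, -0.3906, 0.207]
ee_rot: [-2.181, -2.259, -0.001]
ft_force: [-0.2, -0.4, -3.4]
width: 0.0283
```

Run:
```python
from h import *
print(env.sense()['ft_force'])
step([.5995,-.129,.2],Rt(2))
P0,R,s=now()
p,d,w=cloud("wrist","pics/w30.png")
t=(w.reshape(-1,3)-P0)@R*1000
k=np.isfinite(t[:,0])&(np.hypot(t[:,0],t[:,1])<90)&(t[:,2]>0)&(t[:,2]<25);t=t[k]
print(len(t),np.median(t[:,2]))
e=t[(np.abs(t[:,2]-np.median(t[:,2]))<4)]
print(circr(e[np.hypot(e[:,0],e[:,1])>69]/1000,.072),np.polyfit(e[:,0],e[:,2],1),np.polyfit(e[:,1],e[:,2],1))
```

```text
[-0.18088098 -0.40135308 -3.44720829]
t 51.83 at [ 0.4356 -0.3906  0.207 ] slide [255.7 173.    7.4] len 308.8 rot [-0.005 -0.016  0.004] slide after rot [255.7 172.9   7. ]
43075 10.253984010199927
(array([-0.0014, -0.    ]), 3768) [1.49019560e-03 1.02348238e+01] [3.63848184e-03 1.02640806e+01]
```

View pics/w30.png

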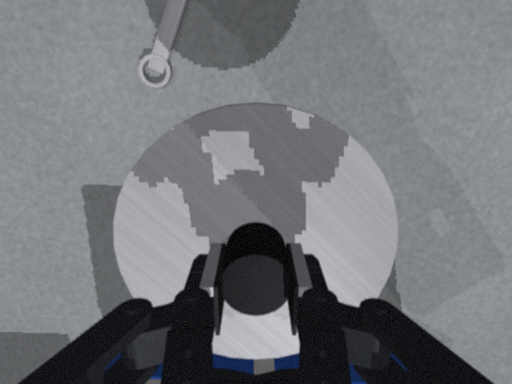

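>>> play_rows --plan '[{"hand": 20,"slide": [8,5.4,0],"delta_rot": [0,0,0]},{"hand": 20,"slide": [16,10.8,0],"delta_rot": [0,0,0]},{"hand": 20,"slide": [21,14.1,0],"delta_rot": [0,0,0]},{"hand": 20,"slide": [21,14.1,0],"delta_rot": [0,0,0]},{"hand": 20,"slide": [21,14.1,0],"delta_rot": [0,0,0]},{"hand": 20,"slide": [21,14.1,0],"delta_rot": [0,0,0]},{"hand": 20,"slide": [21,14.1,0],"delta_rot": [0,0,0]},{"hand": 20,"slide": [21,14.1,0],"delta_rot": [0,0,0]},{"hand": 20,"slide": [21,14.1,0],"delta_rot": [0,0,0]},{"hand": 20,"slide": [21,14.1,0],"delta_rot": [0,0,0]},{"hand": 20,"slide": [21,14.1,0],"delta_rot": [0,0,0]},{"hand": 20,"slide": [20,14,0],"delta_rot": [0,0,0]},{"hand": 20,"slide": [16,10.8,0],"delta_rot": [0,0,0]},{"hand": 20,"slide": [8,5.4,0],"delta_rot": [0,0,0]},{"hand": 20,"slide": [0,0,0],"delta_rot": [0,0,0]},{"hand": 20,"slide": [0,0,0],"delta_rot": [0,0,0]},{"hand": 20,"slide": [0,0,0],"delta_rot": [0,0,0]}]'

```text
time_s: 53.3
eef_pos: [0.5996, -0.1291, 0.2076]
ee_rot: [-2.182, -2.26, 0.001]
ft_force: [0.6, -0.5, -3.3]
width: 0.0279
```

Run:
```python
from h import *
step([.5995,-.1276,.14],Rt(2))
p,d,w=cloud("side","pics/s31.png");ps,_,ws=cloud("scene","pics/sc31.png")
a=cv2.imread("pics/sc31.png")[130:260,110:270];b=cv2.imread("pics/s31.png")[170:290,210:360]
cv2.imwrite("pics/c31.png",np.hstack([cv2.resize(a,(400,320)),cv2.resize(b,(400,320))]))
for q0 in (w,ws):
    q=sel(q0,.48,.72,-.26,0,.009,.016);print("plate",rect(q))
```

```text
t 53.3 at [ 0.5996 -0.1291  0.2076] slide [ 1.5 -0.  67.6] len 67.6 rot [-0.008  0.002  0.   ] slide after rot [ 1.5 -0.1 67.6]
plate ((603.1378173828125, -132.31971740722656), (167.244873046875, 164.83544921875), 85.1856689453125)
plate ((616.975830078125, -151.386474609375), (172.27398681640625, 243.7632598876953), 8.382586479187012)
```

View pics/c31.png

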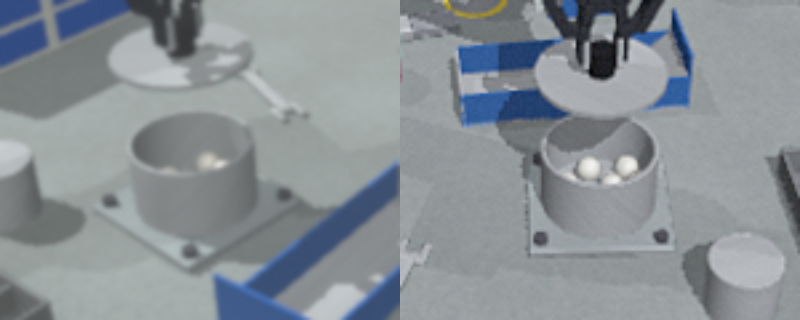

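>>> play_rows --plan '[{"hand": 20,"slide": [0.8,0,10],"delta_rot": [0,0,0]},{"hand": 20,"slide": [0.7,0,18],"delta_rot": [0,0,0]},{"hand": 20,"slide": [0,0,20],"delta_rot": [0,0,0]},{"hand": 20,"slide": [0,0,18],"delta_rot": [0,0,0]},{"hand": 20,"slide": [0,0,12],"delta_rot": [0,0,0]},{"hand": 20,"slide": [0,0,6],"delta_rot": [0,0,0]},{"hand": 20,"slide": [0,0,0],"delta_rot": [0,0,0]},{"hand": 20,"slide": [0,0,0],"delta_rot": [0,0,0]},{"hand": 20,"slide": [0,0,0],"delta_rot": [0,0,0]}]'

```text
time_s: 54.15
eef_pos: [0.6016, -0.1275, 0.1258]
ee_rot: [2.18, 2.258, 0.003]
ft_force: [0.9, -0.4, -1.7]
width: 0.0281
```

Run:
```python
from h import *
step([.5995,-.1276,.108],Rt(2));print(env.sense()['ft_force'])
```

```text
t 54.15 at [ 0.6016 -0.1275  0.1258] slide [-0.  -2.2 17.8] len 17.9 rot [0.034 0.009 0.002] slide after rot [-0.1 -2.1 17.8]
[ 0.91492319 -0.35034555 -1.74589537]
```

>>> play_rows --plan '[{"hand": 20,"slide": [0,-1,3],"delta_rot": [0,0,0]},{"hand": 20,"slide": [0,-0.7,3],"delta_rot": [0,0,0]},{"hand": 20,"slide": [0,0,3],"delta_rot": [0,0,0]},{"hand": 20,"slide": [0,0,2],"delta_rot": [0,0,0]},{"hand": 20,"slide": [0,0,0],"delta_rot": [0,0,0]},{"hand": 20,"slide": [0,0,0],"delta_rot": [0,0,0]}]'

```text
time_s: 54.65
eef_pos: [0.5986, -0.1269, 0.113]
ee_rot: [2.182, 2.26, 0.001]
ft_force: [0.6, -0.4, -2.5]
width: 0.028
```

>>> play_rows --plan '[{"hand": 20,"slide": [0,0,2],"delta_rot": [0,0,0]},{"hand": 20,"slide": [0,0,2],"delta_rot": [0,0,0]},{"hand": 20,"slide": [0,0,0],"delta_rot": [0,0,0]},{"hand": 20,"slide": [0,0,0],"delta_rot": [0,0,0]}]'

```text
time_s: 54.98
eef_pos: [0.5987, -0.127, 0.1091]
ee_rot: [2.182, 2.26, 0.001]
ft_force: [-1.5, 0.4, -3.2]
width: 0.0283
```

>>> play_rows --plan '[{"hand": 20,"slide": [0,0,1],"delta_rot": [0,0,0]},{"hand": 20,"slide": [0,0,0.5],"delta_rot": [0,0,0]},{"hand": 20,"slide": [0,0,0],"delta_rot": [0,0,0]},{"hand": 20,"slide": [0,0,0],"delta_rot": [0,0,0]}]'

```text
time_s: 55.32
eef_pos: [0.599, -0.1271, 0.1081]
ee_rot: [2.181, 2.26, 0.001]
ft_force: [0.1, -0.7, -0.9]
width: 0.0279
```

>>> play_rows --plan '[{"hand": 20,"slide": [0,0,0.5],"delta_rot": [0,0,0]},{"hand": 35,"slide": [0,0,0],"delta_rot": [0,0,0]},{"hand": 45,"slide": [0,0,0],"delta_rot": [0,0,0]},{"hand": 65,"slide": [0,0,0],"delta_rot": [0,0,0]},{"hand": 85,"slide": [0,0,0],"delta_rot": [0,0,0]},{"hand": 85,"slide": [0,0,0],"delta_rot": [0,0,0]},{"hand": 85,"slide": [0,0,0],"delta_rot": [0,0,0]},{"hand": 85,"slide": [0,0,-8],"delta_rot": [0,0,0]},{"hand": 85,"slide": [0,0,-18],"delta_rot": [0,0,0]},{"hand": 85,"slide": [0,0,-30],"delta_rot": [0,0,0]},{"hand": 85,"slide": [0,0,-30],"delta_rot": [0,0,0]},{"hand": 85,"slide": [0,0,-30],"delta_rot": [0,0,0]},{"hand": 85,"slide": [20,0,-20],"delta_rot": [0,0,0]},{"hand": 85,"slide": [25,0,-10],"delta_rot": [0,0,0]},{"hand": 85,"slide": [0,0,0],"delta_rot": [0,0,0]},{"hand": 85,"slide": [0,0,0],"delta_rot": [0,0,0]},{"hand": 85,"slide": [0,0,0],"delta_rot": [0,0,0]}]'

```text
time_s: 56.73
eef_pos: [0.5968, -0.0822, 0.2531]
ee_rot: [2.181, 2.261, -0.0]
ft_force: [0.3, 0.1, 0.4]
width: 0.0851
```

Run:
```python
from h import *
p,d,w=cloud("wrist","pics/w32.png")
q=sel(w,.5,.72,-.25,-.02,.09,.106);A=np.c_[q[:,0]-.6,q[:,1]+.13,np.ones(len(q))];c=np.linalg.lstsq(A,q[:,2],rcond=None)[0]
print("lid disc plane",c,np.median(q[:,2]),rect(q))
q=sel(w,.5,.72,-.25,-.02,.122,.14);print("knob",rect(q),q.mean(0))
q=sel(w,.5,.72,-.25,-.02,.008,.016);print("plate",rect(q))
ps,_,ws=cloud("side","pics/s32.png")
q=sel(ws,.42,.54,.25,.40,.115,.135);print("can knob side",q.mean(0),len(q))
cloud("scene","pics/sc32.png")
```

```text
lid disc plane [-0.00093775 -0.00152768  0.09773804] 0.09771774306941042 ((599.4800415039062, -124.2377700805664), (143.0244140625, 143.47787475585938), 41.1041145324707)
knob ((599.3895263671875, -124.0392074584961), (29.848962783813477, 29.619476318359375), 89.95478057861328) [ 0.59940163 -0.12281618  0.12929749]
plate ((600.1054077148438, -128.66656494140625), (164.19349670410156, 165.0074005126953), 86.02457427978516)
can knob side [0.47687037 0.31990651 0.12273928] 43
```

View pics/w32.png

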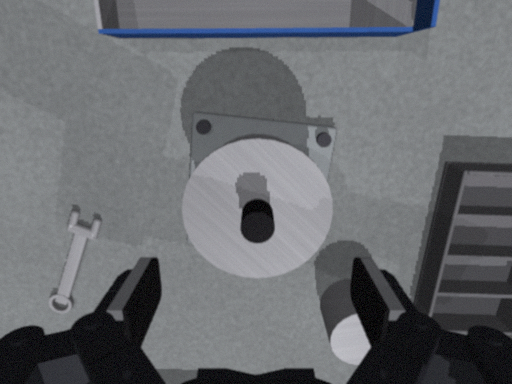

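View pics/s32.png

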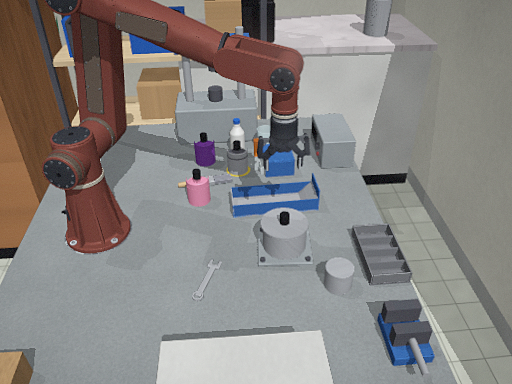

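View pics/sc32.png

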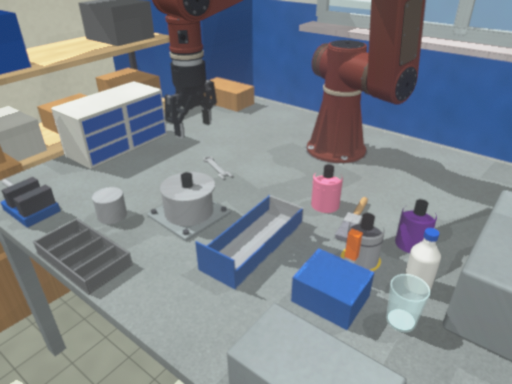

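Lid level, disc top at 97.7 mm (so about 84 mm for its origin) and about 4.5 mm off centre; canister on its mat; scoop under the hood. Handing in.

Run:
```python
from plant import env
print(env.sense()['time_s'],env.sense()['ft_force']); print(env.sign_off())
```

```text
56.8833 [-0.25916239  0.1187604  -0.69631613]
the job is handed in; nothing more can be done
None
```

The job is done and handed in at 56.9 s of the 210 s allowed. `sign_off` gives no verdict, so the results below are from my own checks.

I stood the canister aside and drew out the scoop. All eight balls came up in one push against the ramp and went into the pot, with no finger near a ball. I then parked the scoop, put the canister back and seated the lid.

| Check | Result | Limit |
|---|---|---|
| Balls | all 8 counted in the pot before the lid went on; pan empty | every ball |
| Lid height | about 84 mm above the pot's underside, from the wrist camera | 78–88 mm |
| Lid tilt | under 0.002 rad | 0.05 rad |
| Lid offset from pot centre | about 4.5 mm | 12 mm |
| Scoop | handle within 1–2 mm of where it started; axis about 2 mm to one side of the stand's | 25 mm |
| Canister | about 3 mm from the mat centre | 20 mm |

- **Disagreement:** the wrist and the two fixed cameras differed by 2–5 mm. I trusted the wrist camera because it matched the measured tool position at the first scoop grasp.
- **Ball push:** three balls first jammed at the ramp foot (about 17 N) and climbed on after a small pitch correction.
- **Knocks:** I saw no knock to the canister or lid. At the end the side camera showed the canister where I had set it.
- **Not measured:** I did not measure the bystanders' positions, but none looked displaced in the last pictures.

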